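# Pack out the squaring stop of the cutting table

### The job

Pull the drawer out to its stop and pack out the loose stop bar of the cutting table: stand blue horseshoe packers over the stud, against the steel rail behind the bar, until the gap left in front of them is one that the orange wedge can close. Then push the wedge down into that gap, sloping side towards the bar, until it goes tight, pinching the packers against the rail and driving the bar hard forward, and finish still holding the wedge and pressing it down, so that the nut can be tightened. Leave the weights and the spanner where they lie.

Things in the scene. Friction and masses are not known exactly. Their poses are not given: they have to be found in the camera images.
- drawer (a joint): drawer of the white benchtop drawer unit (240 mm wide, 160 mm high, 185 mm deep), in m: 0 = closed, 0.115 = out at its stop. It slides towards the robot, along -x of drawer_handle. About 2 N moves it.
- drawer_handle (a point): middle of the drawer's dark bar handle, a round bar 110 mm long (point's y), 35 mm in front of the drawer's face, 128 mm above the table (unit's top: 160 mm); moves with the drawer; x points into the unit. In the drawer, floor 12 mm above the table, front 150 mm high, packers and wedge stand in pockets 55 mm deep, 100 mm apart across and 34 mm along it; wedge at the back left (+y).
- flat_a_center (a point): centre of a blue plastic horseshoe packer, 8 mm thick (its x), 50 mm wide (its y), 125 mm tall (its z, up), 42 g; an open slot 20 mm wide and 37 mm high in the lower edge straddles the stud. It starts upright in a pocket of the drawer; not all the packers need be used.
- flat_b_center (a point): centre of a blue plastic horseshoe packer, 8 mm thick (its x), 50 mm wide (its y), 125 mm tall (its z, up), 42 g; an open slot 20 mm wide and 37 mm high in the lower edge straddles the stud. It starts upright in a pocket of the drawer; not all the packers need be used.
- flat_c_center (a point): centre of a blue plastic horseshoe packer, 8 mm thick (its x), 50 mm wide (its y), 125 mm tall (its z, up), 42 g; an open slot 20 mm wide and 37 mm high in the lower edge straddles the stud. It starts upright in a pocket of the drawer; not all the packers need be used.
- wedge_center (a point): centre of the orange plastic wedge: 50 mm wide (y), 125 mm tall (z up), about 60 g, slotted like the packers. The point is 62.5 mm above the tip. Flat face at x = +7.85 mm all the way up; the other face slopes: 2.5 mm thick at the tip, 0.22 mm more per mm up, 15.7 mm from 60 mm above the tip to the top. Starts upright in the drawer, sloping face towards the drawer's front.
- rail: grey steel angle fixed to the table, 300 mm long, upright front face 80 mm high. Origin: on the front face (towards robot and bar), mid-length, at table level; x points away from the bar, y along the rail, z up. At mid-length a threaded stud, 10 mm thick, 22 mm above the table, sticks out 75 mm along -x, across the gap and through the bar.
- bar_back (a point): on the rear face of the aluminium stop bar (260 mm long along y, 25 mm thick, 65 mm high, upright and parallel to the rail; top rear edge chamfered 5 mm, so the upright face ends at 60 mm), mid-length, at table level; moves with the bar. The gap, 15 to 31 mm with the bar forward, lies between this face and the rail and is open at the top; the table is its floor.
- bar (a joint): play of the stop bar in its two end brackets, in m: 0 = hard forward against their lips (towards the robot, away from the rail), 0.003 = pushed back. About 1 N slides it.
- bar_weight: bystander: grey-green steel bar 240 x 35 x 10 mm lying flat; origin at the centre of its underside.
- plate_weight: bystander: bare steel plate 110 x 75 x 14 mm lying flat; origin at the centre of its underside.
- spanner: bystander: small steel spanner, 160 mm long, lying flat; origin near its middle, on the underside.

How it is judged:
On the way, in this order (a step that is already met when the one before it is completed fails the run):
1. the drawer is pulled out to its stop (value of joint drawer above 0.11 m), for 0.2 s.
2. a packer stands on the table astride the stud in the gap, let go (((x of flat_a_center in the frame of rail between -0.036 and 0 m and y of flat_a_center in the frame of rail between -0.012 and 0.012 m and height (world z) of flat_a_center below 0.068 m and angle between flat_a_center's own z axis and vertical below 0.3 rad and contact force between the fingers and flat_a below 0.2 N) or (x of flat_b_center in the frame of rail between -0.036 and 0 m and y of flat_b_center in the frame of rail between -0.012 and 0.012 m and height (world z) of flat_b_center below 0.068 m and angle between flat_b_center's own z axis and vertical below 0.3 rad and contact force between the fingers and flat_b below 0.2 N) or (x of flat_c_center in the frame of rail between -0.036 and 0 m and y of flat_c_center in the frame of rail between -0.012 and 0.012 m and height (world z) of flat_c_center below 0.068 m and angle between flat_c_center's own z axis and vertical below 0.3 rad and contact force between the fingers and flat_c below 0.2 N))), for 0.2 s.
At the end, for the whole second after the job is handed in: Wedge held (over 2 N), at rest, upright (0.15 rad), 12 mm or more into the gap, 1 mm or more off the table; wedge bears on bar and packer, packer on rail (over 1 N each); packers and wedge within 12 mm of the stud, packers standing; bar within 1.2 mm of fully forward; drawer out over 90 mm (value of joint drawer above 0.09 m and ((x of flat_a_center in the frame of rail between -0.036 and 0 m and y of flat_a_center in the frame of rail between -0.012 and 0.012 m and height (world z) of flat_a_center below 0.068 m and angle between flat_a_center's own z axis and vertical below 0.3 rad and contact force between flat_a and rail above 1 N) or (x of flat_b_center in the frame of rail between -0.036 and 0 m and y of flat_b_center in the frame of rail between -0.012 and 0.012 m and height (world z) of flat_b_center below 0.068 m and angle between flat_b_center's own z axis and vertical below 0.3 rad and contact force between flat_b and rail above 1 N) or (x of flat_c_center in the frame of rail between -0.036 and 0 m and y of flat_c_center in the frame of rail between -0.012 and 0.012 m and height (world z) of flat_c_center below 0.068 m and angle between flat_c_center's own z axis and vertical below 0.3 rad and contact force between flat_c and rail above 1 N)) and ((x of flat_a_center in the frame of rail between -0.036 and 0 m and y of flat_a_center in the frame of rail between -0.012 and 0.012 m and height (world z) of flat_a_center below 0.068 m and angle between flat_a_center's own z axis and vertical below 0.3 rad and contact force between flat_a and wedge above 1 N) or (x of flat_b_center in the frame of rail between -0.036 and 0 m and y of flat_b_center in the frame of rail between -0.012 and 0.012 m and height (world z) of flat_b_center below 0.068 m and angle between flat_b_center's own z axis and vertical below 0.3 rad and contact force between flat_b and wedge above 1 N) or (x of flat_c_center in the frame of rail between -0.036 and 0 m and y of flat_c_center in the frame of rail between -0.012 and 0.012 m and height (world z) of flat_c_center below 0.068 m and angle between flat_c_center's own z axis and vertical below 0.3 rad and contact force between flat_c and wedge above 1 N)) and contact force between wedge and bar above 1 N and contact force between the fingers and wedge above 2 N and value of joint bar below 0.0012 m and height (world z) of wedge_center between 0.0635 and 0.1105 m and angle between wedge_center's own z axis and vertical below 0.15 rad and y of wedge_center in the frame of rail between -0.012 and 0.012 m and linear speed of wedge below 0.02 m/s); the arm keeps its last pose, push and grip.
It fails at once if the long steel bar weight is shifted by more than 25 mm (distance of bar_weight from where it was at the start of the episode above 0.025 m).
It fails at once if the steel plate weight is shifted by more than 25 mm (distance of plate_weight from where it was at the start of the episode above 0.025 m).
It fails at once if the spanner is shifted by more than 25 mm (distance of spanner from where it was at the start of the episode above 0.025 m).
It also fails if it takes over 72 s, if anything falls off the work surface, if the arm or the gripper's body presses on something with over 40 N, if the wrist force passes 120 N, or if a joint passes its speed limit or range.

### The arm

A 6-joint arm with a two-finger parallel gripper is mounted at the origin on the work surface. World frame = base frame: x ahead of the robot, y to its left, z up, the work surface at z = 0. Lengths are in m, angles in rad, forces in N, time in s.
With the tool pointing down it reaches from about 0.4 to 0.825 m from the base axis. Payload 7 kg.
Tool frame: the origin (TCP) lies midway between the tips of the shut fingers; the grasp point (between the pads) lies 19 mm behind it; z points along the fingers, y is the direction in which the jaws open and shut (so a half turn about z gives the same grasp; the last joint's range is limited). The gripper opens to 88 mm and grips with 3 to 60 N. Pads are 19 mm wide; open, the fingers measure 130 mm over their backs; the gripper's body (78 mm by 193 mm) begins 47 mm behind the grasp point.
Start: joints at [1.561, 0.359, 0.012, 0, -1.224, -0.288], TCP at [0.198, 0.645, 0.227] pointing down, gripper open.
Joint ranges: [-3.07, 3.07], [-1.43, 2.12], [-1.02, 1.25], [-3.03, 1.67], [-3.05, -0], [-3.03, 3.03]. Speed limits (rad/s): [2.39, 2.39, 3.01, 3.14, 3.14, 3.14].

### API

Orientations are given as a 3x3 rotation matrix whose columns are the frame's x, y, z axes.
In Python, from bench import ctrl gives the robot as it stands.
- The arm moves only by the tool move_arm, never from a script. Its argument "steps" is a list of rows, each a list of 7 numbers: the shift along the tool's x, y, z in mm, then the turn, a rotation vector about the tool's x, y, z in degrees, then the closure, from 0 (fully open) to 1 (shut). In form: [[tx, ty, tz, wx, wy, wz, gripper], ...]. A call has 1 to 8 rows; each row is the pose to reach, as a shift and turn from the pose commanded when the call began, along the tool's axes at that moment; what a row does not reach only later rows make up. A row lasts 1/12 s, in which the tool goes at most 41.7 mm and 7.16 degrees, less where a joint would pass 70% of its speed; a pose out of reach is approached as far as the arm can. A call with a gripper value outside its range is refused whole. The fingers move at their own pace and stop on an object; "newtons" is the grip in N (left out, the last holds). Time passes only in rows, so rows that repeat a pose let the fingers close. It gives the time, the measured TCP pose, the force and the opening at its end, in the units of the state.
- ctrl.sense(): the state, without advancing time (a new reading comes with each control period).
- ctrl.camera(name): name is "side" or "top" or "wrist"; returns a dict with "color" (480x640x3 uint8, red, green, blue), "range_z" (480x640 float32, m along the optical axis (not along the pixel's ray), 0 where there is no reading), "intrinsics" (3x3 intrinsics, pixels), "R" (3x3) and "t" (3): a world point X has camera coordinates R X + t. Camera axes: x right, y down, z forward; pixel columns grow to the right and rows downward; lengths in m; the calibration is good to about 2 mm. A picture is of the moment at which its call begins.
- ctrl.job_done(): hands the job in, once; it reports no verdict.
The state is a dict: "time": time; "q": joint angles; "joint_velocities": joint speeds; "effort": joint torques, N m; "tcp_pos": TCP position; "eef_rot": TCP orientation; "force": force on the tool from outside, world axes, zero at the start; "torque": the same for the moment, N m; "width": opening from 0.0 (shut) to 1.0 (fully open).
Only numpy, scipy, OpenCV 4.12 (cv2) and the standard library are available. Lean on these libraries where they do the work, as an engineer would, in place of code of your own. Each camera call takes 0.05 s, during which the arm holds its last target. There are 200 camera calls.

## Working session

There is one attempt and no reset: what is moved stays moved. The work goes in short steps, Python scripts to look and compute and a tool call to move; the robot and the scene stay as the last step left them, time stands still between calls to the robot, and variables do not carry over. Pictures are saved under pics/ and viewed, about 8 in all and at most 12, crops included, and the job is handed in when it is done.

Besides the shell and the picture viewer there is one more tool, called after "Request:" as name([rows], argument=value, ...), one row to a line, values as JSON. move_arm: Moves the arm, as the interface text tells. Its arguments: {"type":"object","properties":{"steps":{"type":"array","items":{"type":"array","items":{"type":"number"}}},"newtons":{"type":"number"}},"required":["steps"]}

```bash
mkdir -p pics; ls
cat > h.py <<'E'
import numpy as np, cv2, sys
from bench import ctrl
def grab(n,f=None):
    c=ctrl.camera(n); np.savez('%s.npz'%n,**c)
    if f: cv2.imwrite('pics/'+f,c['color'][:,:,::-1])
    return c
def load(n): return dict(np.load('%s.npz'%n))
def w(c,u,v,z=None):
    K=c['intrinsics']
    if z is None: z=c['range_z'][int(v),int(u)]
    p=np.linalg.inv(K)@[u,v,1]*z
    return c['R'].T@(p-c['t'])
def onz(c,u,v,Z):
    K=c['intrinsics'];d=c['R'].T@(np.linalg.inv(K)@[u,v,1]);o=-c['R'].T@c['t']
    return o+d*(Z-o[2])/d[2]
def cloud(c):
    K=c['intrinsics'];v,u=np.mgrid[0:480,0:640];z=c['range_z']
    p=np.stack([(u-K[0,2])/K[0,0]*z,(v-K[1,2])/K[1,1]*z,z],-1)
    return (p-c['t'])@c['R']
E
python3 - <<'E'
from h import *
s=ctrl.sense();print(s)
a=grab('top','t0.png');b=grab('side','s0.png')
print(a['R'],a['t'],a['intrinsics'],b['R'],b['t'])
E
```

```text
pics
{'time': 0.0, 'q': array([ 1.56106405e+00,  3.59395296e-01,  1.10369543e-02, -3.63230650e-04,
       -1.22410152e+00, -2.88091120e-01]), 'joint_velocities': array([-0.00033   , -0.00022305, -0.00111085,  0.00047609,  0.00112842,
       -0.00020465]), 'effort': array([ 3.20988611e-04, -5.82713485e+01,  2.93054563e+01,  6.99708447e+00,
        6.95720402e-03, -1.49336333e-04]), 'tcp_pos': array([0.19795541, 0.6447926 , 0.22560536]), 'eef_rot': array([[ 9.55941175e-01, -2.93558072e-01, -3.57792093e-04],
       [-2.93558254e-01, -9.55939745e-01, -1.66011062e-03],
       [ 1.45311190e-04,  1.69200091e-03, -9.99998558e-01]]), 'force': array([ 0.29879133,  0.41499775, -0.24417813]), 'torque': array([-0.02379774,  0.06098116,  0.05079791]), 'width': 0.9971655069561136}
[[ 2.20459539e-02 -9.99756916e-01  2.90302226e-04]
 [-9.88006759e-01 -2.18312338e-02 -1.52859547e-01]
 [ 1.52828727e-01  3.08311397e-03 -9.88247881e-01]] [0.01372541 0.55605585 1.06411979] [[444.20468682   0.         314.67038151]
 [  0.         444.20468682 235.63059368]
 [  0.           0.           1.        ]] [[ 0.94894642 -0.31472737 -0.02115147]
 [-0.19471063 -0.53168464 -0.82425676]
 [ 0.24817025  0.78629392 -0.565821  ]] [-0.49636083  0.20185218  1.13515818]
```

View pics/t0.png

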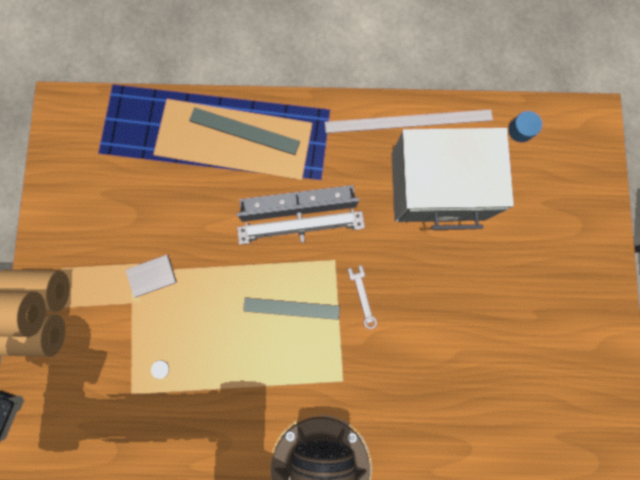

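View pics/s0.png

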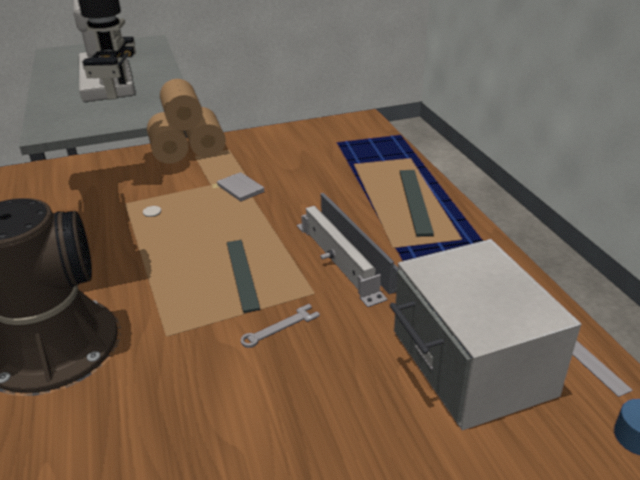

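The top view shows the rail (about (298,200)), the bar in front of it (300,225), the drawer unit at (455,170) with its handle at (457,226), and the spanner and weights in front of them. The side view agrees.

Run:
```python
from h import *
c=load('top');P=cloud(c)
for n,(u0,u1,v0,v1) in dict(rail=(230,365,180,245),unit=(390,515,120,235)).items():
    Q=P[v0:v1,u0:u1].reshape(-1,3)
    print(n,np.histogram(Q[:,2],bins=np.arange(0,.18,.01)))
def cols(us,v0,v1):
    for u in us:
        print(u,[tuple(np.round(P[v,u]*1000).astype(int)) for v in range(v0,v1)])
cols([270,335],185,240)
cols([457],205,240)
for n,z0,z1,b in [('unit',.15,.17,(390,515,120,235)),('handle',.11,.145,(425,490,212,240)),('railtop',.074,.09,(230,365,180,222)),('bartop',.06,.07,(230,365,205,245))]:
    Q=P[b[2]:b[3],b[0]:b[1]].reshape(-1,3);Q=Q[(Q[:,2]>z0)&(Q[:,2]<z1)]
    r=cv2.minAreaRect((Q[:,:2]*1000).astype(np.float32));print(n,len(Q),r,cv2.boxPoints(r).round(1).tolist(),np.median(Q[:,2]))
cv2.imwrite('pics/t1.png',cv2.resize(c['color'][175:250,225:500,::-1],None,fx=2.9,fy=2.9,interpolation=cv2.INTER_CUBIC))
```

```text
rail (array([3956,  412,  249,  215,  267,  208, 1147,  277,  223,    0,    0,
          0,    0,    0,    0,    0,    0]), array([0.  , 0.01, 0.02, 0.03, 0.04, 0.05, 0.06, 0.07, 0.08, 0.09, 0.1 ,
       0.11, 0.12, 0.13, 0.14, 0.15, 0.16, 0.17]))
unit (array([2137,  131,  129,  121,  139,  121,  119,  132,  134,  141,  144,
        143,  201,  438,  277, 3596, 4878]), array([0.  , 0.01, 0.02, 0.03, 0.04, 0.05, 0.06, 0.07, 0.08, 0.09, 0.1 ,
       0.11, 0.12, 0.13, 0.14, 0.15, 0.16, 0.17]))
270 [(np.int64(694), np.int64(147), np.int64(1)), (np.int64(691), np.int64(146), np.int64(2)), (np.int64(690), np.int64(147), np.int64(-2)), (np.int64(687), np.int64(147), np.int64(-1)), (np.int64(684), np.int64(147), np.int64(-2)), (np.int64(681), np.int64(146), np.int64(-1)), (np.int64(678), np.int64(146), np.int64(3)), (np.int64(676), np.int64(146), np.int64(-1)), (np.int64(673), np.int64(146), np.int64(2)), (np.int64(670), np.int64(146), np.int64(1)), (np.int64(665), np.int64(144), np.int64(12)), (np.int64(663), np.int64(145), np.int64(9)), (np.int64(661), np.int64(145), np.int64(7)), (np.int6
[... 6499 characters left out ...]
-382.8999938964844], [609.7999877929688, -381.20001220703125], [603.5999755859375, -228.10000610351562]] 0.13153440243299797
railtop 456 ((620.7549438476562, 69.45931243896484), (9.23742389678955, 298.4870910644531), 8.659955024719238) [[593.7000122070312, 216.3000030517578], [638.7000122070312, -78.80000305175781], [647.7999877929688, -77.4000015258789], [602.7999877929688, 217.6999969482422]] 0.07992881360711368
bartop 1123 ((592.8927612304688, 74.6814193725586), (48.81446838378906, 278.5519104003906), 8.532444953918457) [[548.0999755859375, 208.8000030517578], [589.4000244140625, -66.69999694824219], [637.7000122070312, -59.400001525878906], [596.4000244140625, 216.0]] 0.06510261926049822
```

View pics/t1.png

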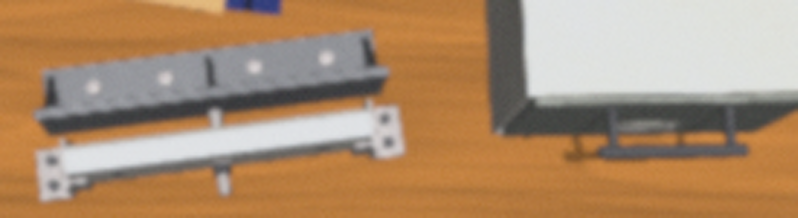

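The crop shows the handle bar (about x 600–745 in the crop), the stud crossing a gap of roughly 22 mm between rail and bar, and the chamfered bar end brackets. I'll hook the handle from behind with shut fingers, with the jaws along y.

```bash
cat >> h.py <<'E'
from scipy.spatial.transform import Rotation as Rn
def go(x,y,z,yaw,px=None):
    """shift (mm) and rotvec (deg) in tool axes to reach TCP world mm, tool x at yaw deg, tool down"""
    s=ctrl.sense();R=s['eef_rot'];a=np.radians(yaw)
    T=np.array([[np.cos(a),np.sin(a),0],[np.sin(a),-np.cos(a),0],[0,0,-1]])
    d=R.T@(np.array([x,y,z])-s['tcp_pos']*1000);r=Rn.from_matrix(R.T@T).as_rotvec(degrees=True)
    print('t',round(s['time'],2),'shift',d.round(1),'rot',r.round(1),'F',s['force'].round(1),'w',round(s['width'],3))
def unit(a,b,yaw=2.0,o=(570.6,-300.2)):
    "point in handle-at-closed frame -> world mm"
    c,s=np.cos(np.radians(yaw)),np.sin(np.radians(yaw));return o[0]+c*a-s*b,o[1]+s*a+c*b
E
python3 - <<'E'
from h import *
P=cloud(load('top'))
Q=P[265:360,0:75].reshape(-1,3);Q=Q[(Q[:,2]>.03)&(Q[:,2]<.5)];print(Q.min(0),Q.max(0))
print(unit(17.5,0))
go(300,400,260,-100);go(420,100,260,-150)
x,y=unit(17.5,0);go(x,y,230,182)
E
```

```text
[0.25163404 0.6418943  0.0302311 ] [0.4555859  0.77913511 0.19682355]
(np.float64(588.0893394728342), np.float64(-299.58925880770624))
t 0.1 shift [169.4 204.2 -33.9] rot [ 0.1 -0.1 82.9] F [ 0.4 -0.5 -0.1] w 0.997
t 0.1 shift [372.2 455.7 -33.5] rot [ 0.000e+00 -1.000e-01  1.329e+02] F [ 0.4 -0.5 -0.1] w 0.997
t 0.1 shift [650.2 788.3  -3. ] rot [ 0.000e+00 -1.000e-01  1.609e+02] F [ 0.4 -0.5 -0.1] w 0.997
```

Request:
move_arm([
  [30, 80, -33, 0, 0, 14, 0],
  [170, 205, -33, 0, 0, 40, 0],
  [170, 205, -33, 0, 0, 48, 0],
  [170, 205, -33, 0, 0, 56, 0],
  [170, 205, -33, 0, 0, 56, 0],
  [250, 310, -33, 0, 0, 62, 1],
  [300, 370, -33, 0, 0, 66, 1],
  [300, 370, -33, 0, 0, 72, 1],
])

```text
time: 0.77
tcp_pos: [0.3201, 0.339, 0.257]
eef_rot: [[0.264, -0.965, -0.0], [-0.965, -0.264, 0.0], [-0.0, 0.0, -1.0]]
force: [0.9, 0.4, 0.5]
width: 0.83
```

Run:
```python
from h import *
s=ctrl.sense();print(s['tcp_pos'],s['q'])
x,y=unit(17.5,0);go(x,y,230,182)
```

```text
[0.32009703 0.33898957 0.25695704] [ 1.23790387e+00 -1.35082357e-02 -3.78138487e-01 -1.42409652e-04
 -1.20617873e+00 -9.70732990e-01]
t 0.77 shift [686.7 -89.9  26.9] rot [  0.   -0.  103.3] F [0.9 0.4 0.5] w 0.83
```

Request:
move_arm([
  [343, -45, 13, 0, 0, 52, 1],
  [343, -45, 13, 0, 0, 52, 1],
  [343, -45, 13, 0, 0, 52, 1],
  [343, -45, 13, 0, 0, 52, 1],
  [343, -45, 13, 0, 0, 52, 1],
  [343, -45, 13, 0, 0, 52, 1],
  [343, -45, 13, 0, 0, 52, 1],
  [343, -45, 13, 0, 0, 52, 1],
])

```text
time: 1.43
tcp_pos: [0.4507, 0.0327, 0.2446]
eef_rot: [[-0.599, -0.801, 0.0], [-0.801, 0.599, 0.0], [-0.001, -0.0, -1.0]]
force: [0.8, 1.5, -0.4]
width: 0.227
```

Run:
```python
from h import *
x,y=unit(17.5,0);go(x,y,230,182)
```

```text
t 1.43 shift [ 184.  -308.9   14.5] rot [ 0.   0.  51.2] F [ 0.8  1.5 -0.4] w 0.227
```

Request:
move_arm([
  [184, -309, 14, 0, 0, 51, 1],
  [184, -309, 14, 0, 0, 51, 1],
  [184, -309, 14, 0, 0, 51, 1],
  [184, -309, 14, 0, 0, 51, 1],
  [184, -309, 14, 0, 0, 51, 1],
  [184, -309, 14, 0, 0, 51, 1],
  [184, -309, 14, 0, 0, 51, 1],
  [184, -309, 14, 0, 0, 51, 1],
])

```text
time: 2.1
tcp_pos: [0.5803, -0.2743, 0.2309]
eef_rot: [[-0.999, -0.038, -0.001], [-0.038, 0.999, 0.0], [0.001, 0.0, -1.0]]
force: [1.8, 0.3, 0.2]
width: 0.004
```

Run:
```python
from h import *
c=grab('wrist','w1.png');x,y=unit(17.5,0);go(x,y,230,182)
```

```text
t 2.15 shift [ -5.2 -19.9  -0.8] rot [-0.1 -0.2  0.3] F [ 6.4 -4.4  1.9] w 0.006
```

View pics/w1.png

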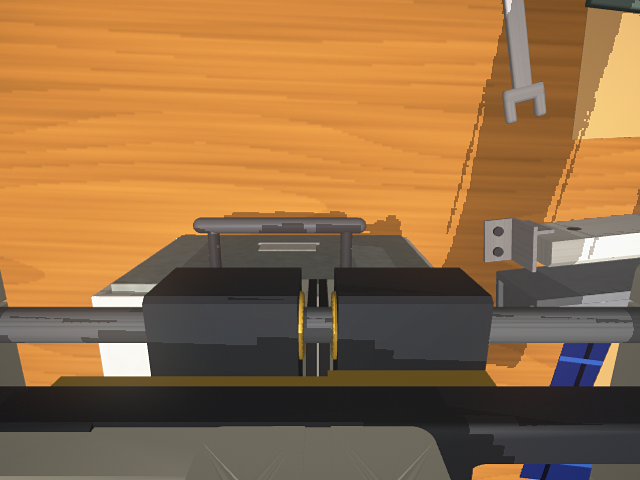

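The wrist view shows the handle bar at v≈226 from u≈195 to 365, between its two posts (214, 346), so there is room between bar and drawer face.

Run:
```python
from h import *
c=load('wrist');P=cloud(c)*1000
for u in (230,280,330):print([tuple(P[v,u].round().astype(int).tolist()) for v in range(214,262,3)])
for u in (197,362):print(P[226,u].round())
x,y=unit(17.5,0);go(x,y,230,182);go(x,y,113,182)
```

```text
[(587, -365, 0), (590, -365, 0), (566, -336, 131), (567, -335, 134), (570, -335, 134), (572, -336, 134), (575, -336, 131), (606, -363, 14), (605, -360, 28), (606, -357, 39), (606, -355, 50), (606, -353, 59), (605, -350, 70), (606, -348, 78), (606, -347, 87), (606, -345, 95)]
[(585, -314, 0), (588, -314, 0), (564, -301, 133), (566, -301, 134), (568, -301, 134), (570, -301, 135), (573, -301, 131), (604, -312, 13), (604, -311, 26), (604, -310, 38), (603, -308, 53), (603, -308, 63), (603, -307, 72), (604, -306, 78), (604, -305, 88), (604, -304, 97)]
[(583, -262, 0), (586, -262, 1), (563, -267, 132), (565, -267, 132), (567, -267, 133), (569, -267, 133), (572, -267, 132), (602, -262, 14), (602, -262, 27), (602, -262, 38), (602, -263, 49), (602, -263, 59), (602, -263, 70), (602, -264, 79), (602, -264, 88), (602, -264, 96)]
[ 571. -359.  132.]
[ 566. -245.  133.]
t 2.15 shift [ -5.2 -19.9  -0.8] rot [-0.1 -0.2  0.3] F [ 6.4 -4.4  1.9] w 0.006
t 2.15 shift [ -5.5 -19.7 116.2] rot [-0.1 -0.2  0.3] F [ 6.4 -4.4  1.9] w 0.006
```

Request:
move_arm([
  [-6, -20, 10, 0, 0, 0.3, 1],
  [-6, -20, 10, 0, 0, 0.3, 1],
  [-6, -20, 50, 0, 0, 0.3, 1],
  [-6, -20, 80, 0, 0, 0.3, 1],
  [-6, -20, 116, 0, 0, 0.3, 1],
  [-6, -20, 116, 0, 0, 0.3, 1],
])

```text
time: 2.65
tcp_pos: [0.583, -0.2899, 0.1085]
eef_rot: [[-0.999, -0.04, -0.01], [-0.04, 0.999, 0.004], [0.01, 0.004, -1.0]]
force: [-0.6, -0.4, -2.4]
width: 0.003
```

Request:
move_arm([
  [10, 0, 0, 0, 0, 0, 1],
  [30, 0, 0, 0, 0, 0, 1],
  [50, 0, 0, 0, 0, 0, 1],
  [70, 0, 0, 0, 0, 0, 1],
  [90, 0, 0, 0, 0, 0, 1],
  [105, 0, 0, 0, 0, 0, 1],
  [115, 0, 0, 0, 0, 0, 1],
  [115, 0, 0, 0, 0, 0, 1],
])

```text
time: 3.32
tcp_pos: [0.472, -0.2966, 0.118]
eef_rot: [[-0.999, -0.041, 0.003], [-0.041, 0.999, -0.001], [-0.003, -0.001, -1.0]]
force: [-0.4, 0.4, -0.1]
width: 0.005
```

Run:
```python
from h import *
s=ctrl.sense();print(s['tcp_pos'],s['force'])
c=grab('top','t2.png');P=cloud(c)*1000
Q=P[200:310,430:500].reshape(-1,3)
Q=Q[(Q[:,2]>120)&(Q[:,2]<142)&(Q[:,0]<520)];print(Q.min(0),np.median(Q,0))
```

```text
[ 0.47197154 -0.29660081  0.11796137] [-0.40100273  0.42386221 -0.14693841]Traceback (most recent call last):
  File "<stdin>", line 5, in <module>
    return umr_minimum(a, axis, None, out, keepdims, initial, where)
ValueError: zero-size array to reduction operation minimum which has no identity
```

Run:
```python
from h import *
c=grab('wrist');g=c['color'][:,:,::-1];t=load('top')['color'][100:320,340:560,::-1]
cv2.imwrite('pics/m1.png',np.hstack([cv2.resize(g,(440,330)),cv2.resize(t,(330,330))]))
```

```text
(no output)
```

View pics/m1.png

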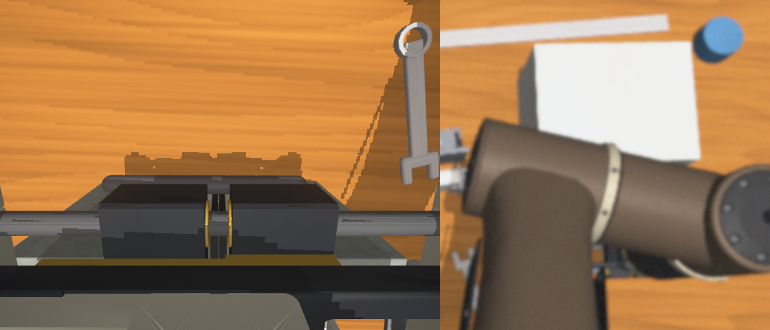

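The wrist view shows the handle (v≈182 in the composite) tight against the fingers, so the drawer came along. I'll pull the last few millimetres and check the force.

Request:
move_arm([
  [3, 0, 4, 0, 0, 0, 1],
  [6, 0, 4, 0, 0, 0, 1],
  [6, 0, 4, 0, 0, 0, 1],
  [6, 0, 4, 0, 0, 0, 1],
])

```text
time: 3.75
tcp_pos: [0.4711, -0.2971, 0.1125]
eef_rot: [[-0.999, -0.042, 0.008], [-0.042, 0.999, -0.002], [-0.008, -0.002, -1.0]]
force: [10.5, 1.6, -0.3]
width: -0.0
```

Request:
move_arm([
  [-6, 0, 0, 0, 0, 0, 1],
  [-9, 0, 0, 0, 0, 0, 1],
  [-9, 0, -40, 0, 0, 0, 1],
  [-9, 0, -80, 0, 0, 0, 1],
  [-9, 0, -120, 0, 0, 0, 1],
  [-60, 0, -170, 0, 0, 0, 0],
  [-110, 0, -190, 0, 0, 0, 0],
  [-150, 0, -200, 0, 0, 0, 0],
])

```text
time: 4.42
tcp_pos: [0.5804, -0.2925, 0.3005]
eef_rot: [[-0.999, -0.04, 0.003], [-0.04, 0.999, -0.001], [-0.003, -0.001, -1.0]]
force: [1.6, 0.2, 0.5]
width: 0.168
```

Request:
move_arm([
  [-30, 0, 0, 0, 0, 0, 0],
  [-30, 0, 0, 0, 0, 0, 0],
  [-30, 0, 0, 0, 0, 0, 0],
])

```text
time: 4.67
tcp_pos: [0.6104, -0.2904, 0.2945]
eef_rot: [[-0.999, -0.042, -0.004], [-0.042, 0.999, 0.001], [0.004, 0.001, -1.0]]
force: [-0.4, 0.1, -0.7]
width: 0.398
```

Run:
```python
from h import *
s=ctrl.sense();print(s['tcp_pos'],s['force'])
c=grab('wrist');g=c['color'][:,:,::-1];t=grab('top')['color'][100:320,340:560,::-1]
cv2.imwrite('pics/m2.png',np.hstack([cv2.resize(g,(520,390)),cv2.resize(t,(280,390))]))
```

```text
[ 0.61039759 -0.2904073   0.29447082] [-0.44808972  0.11843925 -0.72984981]
```

View pics/m2.png

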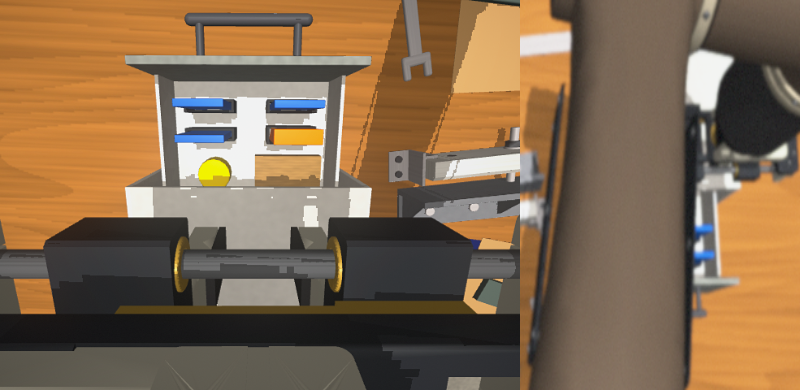

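The wrist view shows the open drawer: packers at front-left image (200,103), front-right (298,103) and back-left (200,138), and the orange wedge at (298,136). I'll locate their tops by colour and depth.

```bash
cat > loc.py <<'E'
from h import *
def tops(c,zmin=115,zmax=150):
    P=cloud(c)*1000;h=cv2.cvtColor(c['color'],cv2.COLOR_RGB2HSV)
    for n,lo,hi in [('blue',100,125),('orange',10,22)]:
        m=((h[...,0]>=lo)&(h[...,0]<=hi)&(h[...,1]>150)&(P[...,2]>zmin)&(P[...,2]<zmax)).astype(np.uint8)
        k,L,st,_=cv2.connectedComponentsWithStats(m)
        for i in range(1,k):
            if st[i,4]<80: continue
            Q=P[L==i];r=cv2.minAreaRect(Q[:,:2].astype(np.float32))
            print(n,st[i].tolist(),'rect',np.round(cv2.boxPoints(r)).tolist(),'c',np.round(r[0],1),'sz',np.round(r[1],1),'z',np.percentile(Q[:,2],[5,50,95]).round(1))
E
python3 - <<'E'
from loc import *
tops(load('wrist'))
c=load('wrist');P=cloud(c)*1000
for v in (13,16,20,24,28):print(P[int(v*480/390),int(250*640/520)].round(0))
go(*unit(0,0),300,182)
E
```

```text
blue [212, 121, 63, 11, 609] rect [[527.0, -329.0], [528.0, -378.0], [536.0, -378.0], [534.0, -329.0]] c [ 531.3 -353.4] sz [ 7.6 49.5] z [135.8 137.2 138.6]
blue [338, 123, 62, 11, 623] rect [[524.0, -229.0], [526.0, -278.0], [533.0, -278.0], [531.0, -229.0]] c [ 528.6 -253.7] sz [ 7.3 48.8] z [136.1 137.2 138.4]
blue [215, 166, 61, 10, 548] rect [[561.0, -328.0], [563.0, -377.0], [570.0, -377.0], [569.0, -327.0]] c [ 565.7 -352.2] sz [ 7.3 49.3] z [136.  137.3 138.4]
orange [336, 158, 62, 20, 1157] rect [[552.0, -228.0], [554.0, -278.0], [568.0, -277.0], [566.0, -227.0]] c [ 560.1 -252.5] sz [14.6 49.8] z [135.7 137.1 138.3]
[ 449. -305.  131.]
[ 452. -305.  134.]
[ 455. -305.  133.]
[ 459. -305.  133.]
[ 429. -310.   -0.]
t 4.77 shift [38.7 -7.8 -4.3] rot [ 0.  -0.2  0.3] F [ 0.1 -1.1  0.1] w 0.487
```

Run:
```python
from h import *
c=load('wrist');P=cloud(c)*1000
for v in (100,120,150,185): print(v,[tuple(P[v,u].round().astype(int).tolist()) for u in list(range(392,440,3))])
for v in (120,): print(v,[tuple(P[v,u].round().astype(int).tolist()) for u in list(range(180,216,3))])
```

```text
100 [(493, -215, 15), (493, -211, 13), (493, -208, 15), (493, -205, 16), (493, -202, 17), (494, -201, 25), (495, -201, 39), (497, -201, 53), (498, -201, 64), (499, -200, 75), (499, -199, 79), (490, -175, 0), (490, -172, -1), (490, -168, 0), (490, -165, 0), (490, -162, 1)]
120 [(514, -213, 12), (514, -209, 12), (514, -206, 13), (513, -202, 11), (514, -200, 15), (514, -200, 30), (515, -200, 44), (516, -200, 57), (517, -200, 69), (517, -200, 80), (517, -197, 81), (512, -173, 1), (512, -170, 2), (511, -166, 0), (511, -163, 0), (511, -160, 1)]
150 [(546, -210, 13), (546, -206, 13), (546, -203, 14), (546, -200, 12), (545, -199, 25), (545, -199, 39), (545, -199, 52), (545, -199, 66), (545, -199, 77), (544, -197, 80), (545, -173, 1), (545, -169, 1), (544, -165, -1), (544, -162, 0), (544, -159, 0), (544, -155, 0)]
185 [(585, -206, 12), (585, -203, 12), (585, -199, 11), (584, -198, 20), (582, -198, 35), (581, -198, 50), (579, -198, 63), (578, -198, 74), (578, -196, 80), (585, -172, -1), (585, -168, 0), (585, -165, 1), (584, -161, 0), (584, -158, 0), (584, -154, 1), (584, -151, 1)]
120 [(523, -450, 0), (523, -447, 0), (522, -443, 1), (522, -440, 1), (526, -411, 80), (526, -409, 80), (525, -408, 73), (525, -408, 65), (524, -408, 55), (523, -408, 42), (523, -408, 32), (522, -408, 19)]
```

Run:
```python
from h import *
go(528.6,-253.7,102,182)
```

```text
t 4.77 shift [ 78.2  40.3 193.9] rot [ 0.  -0.2  0.3] F [ 0.1 -1.1  0.1] w 0.487
```

Request:
move_arm([
  [40, 20, 50, 0, 0, 0, 0.15],
  [78, 40, 80, 0, 0, 0, 0.15],
  [78, 40, 120, 0, 0, 0, 0.15],
  [78, 40, 130, 0, 0, 0, 0.15],
  [78, 40, 130, 0, 0, 0, 0.15],
  [78, 40, 130, 0, 0, 0, 0.15],
])

```text
time: 5.27
tcp_pos: [0.5284, -0.2543, 0.1669]
eef_rot: [[-0.999, -0.041, -0.003], [-0.041, 0.999, -0.0], [0.003, -0.0, -1.0]]
force: [0.4, -0.5, 1.6]
width: 0.844
```

Run:
```python
from h import *
go(528.6,-253.7,102,182)
```

```text
t 5.27 shift [-0.4  0.6 64.9] rot [-0.  -0.2  0.4] F [ 0.4 -0.5  1.6] w 0.844
```

Well aligned. Now go down, grip and lift.

Request:
move_arm([
  [0, 1, 35, 0, 0, 0, 0.15],
  [0, 1, 65, 0, 0, 0, 0.15],
  [0, 1, 65, 0, 0, 0, 0.15],
  [0, 1, 65, 0, 0, 0, 0.8],
  [0, 1, 65, 0, 0, 0, 0.8],
  [0, 1, 65, 0, 0, 0, 0.8],
  [0, 1, 65, 0, 0, 0, 0.8],
  [0, 1, 65, 0, 0, 0, 0.8],
], newtons=25)

```text
time: 5.93
tcp_pos: [0.5312, -0.2534, 0.1038]
eef_rot: [[-0.999, -0.041, 0.003], [-0.041, 0.999, -0.001], [-0.003, -0.001, -1.0]]
force: [-0.1, 0.0, 5.2]
width: 0.568
```

Request:
move_arm([
  [0, 0, -20, 0, 0, 0, 0.8],
  [0, 0, -60, 0, 0, 0, 0.8],
  [0, 0, -100, 0, 0, 0, 0.8],
  [0, 0, -140, 0, 0, 0, 0.8],
  [0, 0, -155, 0, 0, 0, 0.8],
  [0, 0, -160, 0, 0, 0, 0.8],
])

```text
time: 6.43
tcp_pos: [0.5317, -0.2537, 0.2673]
eef_rot: [[-0.999, -0.041, 0.008], [-0.041, 0.999, -0.002], [-0.008, -0.002, -1.0]]
force: [0.0, -0.5, -1.0]
width: 0.569
```

Run:
```python
from h import *
go(690,65,260,188.67)
```

```text
t 6.43 shift [-171.3  311.9    7.9] rot [-0.2  0.4 -6.3] F [ 0.  -0.5 -1. ] w 0.569
```

Request:
move_arm([
  [-171, 312, 0, 0, 0, -6.3, 0.8],
  [-171, 312, 0, 0, 0, -6.3, 0.8],
  [-171, 312, 0, 0, 0, -6.3, 0.8],
  [-171, 312, 0, 0, 0, -6.3, 0.8],
  [-171, 312, 0, 0, 0, -6.3, 0.8],
  [-171, 312, 0, 0, 0, -6.3, 0.8],
  [-171, 312, 0, 0, 0, -6.3, 0.8],
  [-171, 312, 0, 0, 0, -6.3, 0.8],
])

```text
time: 7.1
tcp_pos: [0.6782, 0.0475, 0.2615]
eef_rot: [[-0.989, -0.15, -0.001], [-0.15, 0.989, -0.0], [0.001, 0.0, -1.0]]
force: [1.3, -0.9, -0.6]
width: 0.571
```

Request:
move_arm([
  [0, 8, 0, 0, 0, 0, 0.8],
  [0, 8, 0, 0, 0, 0, 0.8],
  [0, 8, 0, 0, 0, 0, 0.8],
])

```text
time: 7.35
tcp_pos: [0.6765, 0.054, 0.261]
eef_rot: [[-0.988, -0.152, -0.002], [-0.152, 0.988, -0.001], [0.002, -0.0, -1.0]]
force: [-0.1, -0.2, 0.2]
width: 0.571
```

Run:
```python
from h import *
c=grab('wrist','w3.png');go(616,68.7,260,188.67)
```

```text
t 7.4 shift [57.4 24.5  1.5] rot [-0.  -0.1 -0. ] F [ 0.4 -1.   0.1] w 0.572
```

View pics/w3.png

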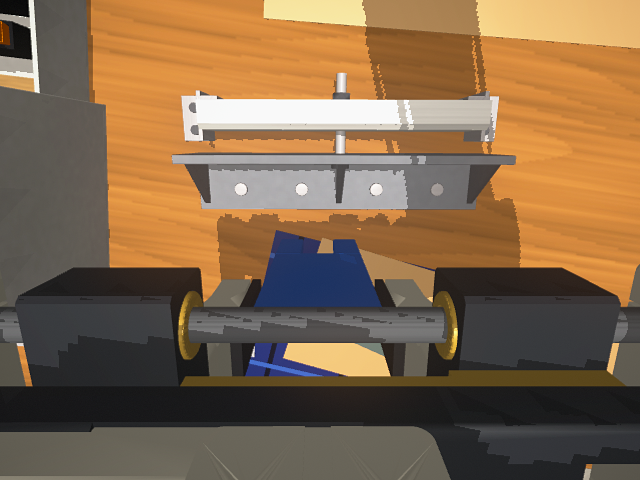

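The wrist view shows the rail square to the tool (front edge at v≈157), the bar with its chamfer at v≈100–130, and the stud at u≈340 crossing the gap. The packer is held upright and centred.

Run:
```python
from h import *
c=load('wrist');P=cloud(c)*1000
a=np.radians(8.67);ax=np.array([np.cos(a),np.sin(a)]);ay=np.array([-ax[1],ax[0]])
S=np.stack([P[...,:2]@ax,P[...,:2]@ay,P[...,2]],-1)
for u in (230,270,310,390,450):
    print(u,'bar',[tuple(S[v,u].round(1).tolist()) for v in list(range(93,103,2))+list(range(118,134,2))]);print('  rail',[tuple(S[v,u].round(1).tolist()) for v in range(150,166,2)])
for v in (80,140,146): print('stud',[tuple(S[v,u].round(1).tolist()) for u in range(332,350,1)])
# rail ends
m=(abs(S[...,2]-80)<4);ys,xs=np.nonzero(m);print('railtop y',np.percentile(S[m][:,1],[1,99]),'x',np.percentile(S[m][:,0],[1,50,99]))
m=(abs(S[...,2]-65)<2)&(S[...,0]<610);q=S[m];print('bartop',np.percentile(q[:,1],[1,99]),np.percentile(q[:,0],[1,5,50,95,99]))
# rail yaw
m=(abs(P[...,2]-80)<3);r=cv2.minAreaRect(P[m][:,:2].astype(np.float32));print(r)
print('tcp',ctrl.sense()['tcp_pos'][:2]@ax*1000,ctrl.sense()['tcp_pos'][:2]@ay*1000)
```

```text
230 bar [(558.6, -139.7, -0.6), (560.8, -139.3, 1.7), (562.6, -139.9, -0.2), (571.3, -125.9, 64.9), (572.9, -126.1, 64.3), (587.1, -127.0, 64.3), (589.0, -126.6, 66.4), (590.6, -127.0, 65.2), (592.2, -127.3, 64.3), (593.9, -127.8, 62.3), (595.6, -127.9, 62.0), (596.1, -136.5, 23.6), (597.4, -142.0, -0.6)]
  rail [(615.9, -142.8, 0.6), (618.0, -143.0, 0.1), (618.1, -127.3, 70.7), (619.6, -125.4, 79.7), (621.3, -125.4, 80.0), (622.9, -125.4, 80.8), (624.7, -125.6, 80.2), (630.2, -142.1, 7.4)]
270 bar [(558.8, -98.3, 0.5), (560.7, -98.3, 0.8), (562.6, -98.5, -0.2), (571.4, -90.8, 65.2), (573.1, -90.8, 66.1), (587.2, -91.5, 64.0), (588.9, -91.4, 65.2), (590.7, -91.2, 67.6), (592.3, -91.6, 64.3), (593.9, -91.9, 62.4), (595.6, -92.0, 61.7), (596.2, -96.2, 27.5), (597.4, -99.5, 0.1)]
  rail [(615.9, -100.2, -0.6), (618.0, -100.2, 0.1), (618.2, -92.0, 68.0), (619.6, -90.6, 80.0), (621.3, -90.7, 79.6), (623.0, -90.7, 79.6), (624.7, -90.7, 80.4), (630.2, -99.6, 8.3)]
310 bar [(558.9, -57.0, 1.3), (560.6, -57.0, -0.3), (562.5, -57.1, -1.2), (571.6, -55.8, 66.8), (573.1, -55.8, 66.1), (587.2, -5
[... 2076 characters left out ...]
), (611.8, -32.8, 0.3), (611.8, -31.8, 1.4), (611.8, -30.7, 0.9), (611.6, -30.7, 24.9), (611.6, -29.8, 25.4), (611.6, -28.9, 27.5), (611.6, -27.8, 26.2), (611.6, -26.9, 27.4), (611.6, -25.9, 28.4), (611.6, -24.9, 27.0), (611.6, -23.8, 26.6), (611.6, -22.8, 25.5), (611.8, -20.1, 1.5), (611.8, -19.0, 1.8), (611.8, -17.8, -0.4), (611.8, -16.9, 1.2), (611.8, -15.7, 0.4)]
railtop y [-286.46435418  118.28114578] x [502.85657338 621.38638299 715.93299824]
bartop [-307.76773465  100.65058122] [510.8804787  540.81985991 582.09217125 593.06968157 594.75264721]
((579.787353515625, -20.453704833984375), (217.78713989257812, 423.7352294921875), 22.248233795166016)
tcp 676.7000889112867 -49.42847445117073
```

```bash
cat > held.py <<'E'
from h import *
def held(c,box=(255,305,265,375),yaw=8.67):
    P=cloud(c)*1000;a=np.radians(yaw);ax=np.array([np.cos(a),np.sin(a)]);ay=np.array([-ax[1],ax[0]])
    S=np.stack([P[...,:2]@ax,P[...,:2]@ay,P[...,2]],-1)[box[0]:box[1],box[2]:box[3]].reshape(-1,3)
    s=ctrl.sense();t=s['tcp_pos']*1000;t=np.array([t[:2]@ax,t[:2]@ay,t[2]])
    S=S[(abs(S[:,0]-t[0])<25)&(S[:,2]>t[2]-110)&(S[:,2]<t[2]+40)]
    A=np.c_[S[:,2]-t[2],S[:,1]-t[1],np.ones(len(S))];k=np.linalg.lstsq(A,S[:,0],rcond=None)[0]
    r=S[:,0]-A@k;g=abs(r)<2;k=np.linalg.lstsq(A[g],S[g,0],rcond=None)[0]
    print('n',g.sum(),'tcp',t.round(1),'face dx/dz',k[0].round(4),'dx/dy',k[1].round(4),'x@tcp z rel',(k[2]-t[0]).round(2),'zrange',S[g,2].min()-t[2],S[g,2].max()-t[2],'bottom face x rel',(k[2]-92*k[0]-t[0]).round(2))
    print('y range',np.percentile(S[g,1],[1,99])-t[1])
    return S[g]-t
E
python3 - <<'E'
from held import *
S=held(load('wrist'))
for z in range(-95,20,10):
    q=S[abs(S[:,2]-z)<5]
    if len(q):print(z,np.percentile(q[:,1],[1,99]).round(1),len(q))
E
```

```text
n 5118 tcp [676.7 -49.4 261.5] face dx/dz -0.0159 dx/dy 0.0029 x@tcp z rel -7.11 zrange -51.91916820798312 21.977253274278723 bottom face x rel -5.64
y range [-23.39964505  24.08055065]
-55 [-23.8  24. ] 62
-45 [-23.7  24.3] 431
-35 [-23.9  24.3] 497
-25 [-23.7  24.2] 594
-15 [-23.9  24.3] 670
-5 [-23.4  24.3] 813
5 [-22.1  24. ] 917
15 [-20.8  22.6] 1039
```

```bash
cat >> h.py <<'E'
def rgo(X,Y,z):
    a=np.radians(8.67);c,s=np.cos(a),np.sin(a);go(c*X-s*Y,s*X+c*Y,z,188.67)
    t=ctrl.sense()['tcp_pos']*1000;print('rail-frame tcp',round(c*t[0]+s*t[1],1),round(-s*t[0]+c*t[1],1),t[2].round(1))
E
python3 -c "
from h import *
rgo(614,-26.5,200)"
```

```text
t 7.4 shift [62.6 22.9 61.5] rot [-0.  -0.1 -0. ] F [ 0.4 -1.   0.1] w 0.572
rail-frame tcp 676.7 -49.4 261.5
```

Request:
move_arm([
  [35, 13, 20, 0, 0, 0, 0.8],
  [62, 23, 40, 0, 0, 0, 0.8],
  [62, 23, 61, 0, 0, 0, 0.8],
  [62, 23, 61, 0, 0, 0, 0.8],
  [62, 23, 61, 0, 0, 0, 0.8],
  [62, 23, 61, 0, 0, 0, 0.8],
])

```text
time: 7.9
tcp_pos: [0.6134, 0.066, 0.2025]
eef_rot: [[-0.989, -0.149, 0.002], [-0.149, 0.989, -0.0], [-0.002, -0.0, -1.0]]
force: [0.0, -0.1, 0.1]
width: 0.568
```

```bash
python3 -c "
from held import *
rgo(614,-26.5,93)
held(grab('wrist'))"
```

```text
t 7.9 shift [  2.6   0.7 109.5] rot [-0.   0.1 -0.1] F [ 0.  -0.1  0.1] w 0.568
rail-frame tcp 616.4 -27.2 202.5
n 5108 tcp [616.6 -27.  202.6] face dx/dz -0.0199 dx/dy 0.0048 x@tcp z rel -7.55 zrange -51.36927732495428 22.417244009531373 bottom face x rel -5.73
y range [-24.44345342  23.00018392]
```

Request:
move_arm([
  [3, 0.5, 10, 0, 0, 0, 0.8],
  [3, 0.5, 30, 0, 0, 0, 0.8],
  [3, 0.5, 50, 0, 0, 0, 0.8],
  [3, 0.5, 70, 0, 0, 0, 0.8],
  [3, 0.5, 85, 0, 0, 0, 0.8],
  [3, 0.5, 98, 0, 0, 0, 0.8],
  [3, 0.5, 104, 0, 0, 0, 0.8],
  [3, 0.5, 104, 0, 0, 0, 0.8],
])

```text
time: 8.62
tcp_pos: [0.6085, 0.0665, 0.0953]
eef_rot: [[-0.989, -0.15, -0.002], [-0.15, 0.989, -0.001], [0.003, -0.0, -1.0]]
force: [0.8, -0.1, -0.2]
width: 0.567
```

```bash
python3 -c "
from held import *
rgo(616,-26.5,91.5)"
```

```text
t 8.62 shift [-4.5 -0.5  3.8] rot [-0.  -0.1 -0.1] F [ 0.8 -0.1 -0.2] w 0.567
rail-frame tcp 611.5 -26.0 95.3
```

Request:
move_arm([
  [0, 0, 3, 0, 0, 0, 0.8],
  [-2, 0, 3.5, 0, 0, 0, 0.8],
  [-4, 0, 4, 0, 0, 0, 0.8],
  [-5, 0, 4, 0, 0, 0, 0.8],
  [-5, 0, 4, 0, 0, 0, 0.8],
])

```text
time: 9.03
tcp_pos: [0.6138, 0.0675, 0.0932]
eef_rot: [[-0.989, -0.15, -0.001], [-0.15, 0.989, -0.0], [0.001, -0.0, -1.0]]
force: [-2.8, -0.2, 0.8]
width: 0.57
```

Request:
move_arm([
  [0, 0, 2, 0, 0, 0, 0.8],
  [0, 0, 2, 0, 0, 0, 0.8],
  [0, 0, 2, 0, 0, 0, 0.2],
  [0, 0, 2, 0, 0, 0, 0.2],
  [0, 0, 2, 0, 0, 0, 0.2],
  [0, 0, 2, 0, 0, 0, 0.2],
  [0, 0, -30, 0, 0, 0, 0.2],
  [0, 0, -70, 0, 0, 0, 0.2],
])

```text
time: 9.7
tcp_pos: [0.6119, 0.067, 0.1602]
eef_rot: [[-0.989, -0.15, -0.007], [-0.15, 0.989, -0.002], [0.007, -0.001, -1.0]]
force: [0.7, 1.1, -0.6]
width: 0.796
```

Request:
move_arm([
  [-20, 0, -40, 0, 0, 0, 0.2],
  [-40, 0, -80, 0, 0, 0, 0.2],
  [-60, 0, -90, 0, 0, 0, 0.2],
  [-60, 0, -90, 0, 0, 0, 0.2],
  [-60, 0, -90, 0, 0, 0, 0.2],
])

```text
time: 10.12
tcp_pos: [0.6743, 0.0769, 0.2533]
eef_rot: [[-0.989, -0.15, 0.001], [-0.15, 0.989, 0.001], [-0.001, 0.001, -1.0]]
force: [-0.3, -1.0, -0.8]
width: 0.799
```

```bash
cat > view.py <<'E'
from h import *
def rf(c,zlo=85,zhi=190):
    P=cloud(c)*1000;a=np.radians(8.67);ax=np.array([np.cos(a),np.sin(a)]);ay=np.array([-ax[1],ax[0]])
    S=np.stack([P[...,:2]@ax-618.4,P[...,:2]@ay+26.3,P[...,2]],-1)
    h=cv2.cvtColor(c['color'],cv2.COLOR_RGB2HSV)
    m=(h[...,0]>=100)&(h[...,0]<=125)&(h[...,1]>120)&(abs(S[...,0])<60)&(abs(S[...,1])<50)
    for z in range(15,150,10):
        q=S[m&(abs(S[...,2]-z)<5)]
        if len(q)>15: print('blue z',z,len(q),'x',np.percentile(q[:,0],[2,50,98]).round(1),'y',np.percentile(q[:,1],[2,98]).round(1))
    n=(abs(S[...,1])>30)&(abs(S[...,1])<90)
    q=S[n&(abs(S[...,2]-40)<18)&(S[...,0]<-5)&(S[...,0]>-40)];print('bar rear',np.percentile(q[:,0],[5,50,95]).round(1) if len(q) else None)
    q=S[n&(abs(S[...,2]-50)<25)&(abs(S[...,0])<5)];print('rail face',np.percentile(q[:,0],[5,50,95]).round(1) if len(q) else None)
E
python3 -c "
from view import *
rgo(616,-26.5,91.5)
rf(grab('wrist','w4.png'))"
```

```text
t 10.12 shift [ 62.5  -1.1 161.7] rot [ 0.   0.1 -0.1] F [-0.3 -1.  -0.8] w 0.799
rail-frame tcp 678.2 -25.6 253.3
blue z 125 744 x [-7.3 -3.8 -0.2] y [-23.5  23.9]
bar rear [-22.2 -21.9 -21.7]
rail face [-0.3 -0.1  0.2]
```

View pics/w4.png

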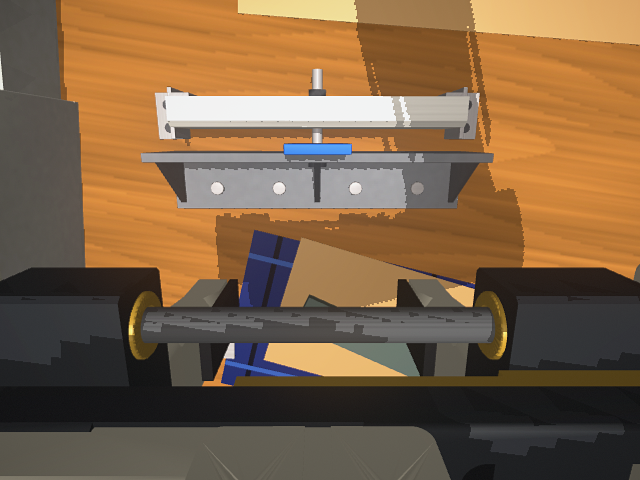

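The first packer stands flat on the rail (top at (318,149), x −7.3 to −0.2 mm, centred, height 125). The bar's rear face is at −21.9 mm, so a second packer is needed.

```bash
python3 -c "
from h import *
go(531.3,-353.4,185,182)"
```

```text
t 10.17 shift [ 204.5 -404.    67.1] rot [ 0.  -0.1  6.6] F [-1.1 -0.6 -0.5] w 0.803
```

Request:
move_arm([
  [204, -404, 67, 0, 0, 6.6, 0.15],
  [204, -404, 67, 0, 0, 6.6, 0.15],
  [204, -404, 67, 0, 0, 6.6, 0.15],
  [204, -404, 67, 0, 0, 6.6, 0.15],
  [204, -404, 67, 0, 0, 6.6, 0.15],
  [204, -404, 67, 0, 0, 6.6, 0.15],
  [204, -404, 67, 0, 0, 6.6, 0.15],
  [204, -404, 67, 0, 0, 6.6, 0.15],
])

```text
time: 10.83
tcp_pos: [0.5682, -0.2379, 0.2027]
eef_rot: [[-0.999, -0.036, -0.002], [-0.036, 0.999, 0.001], [0.002, 0.001, -1.0]]
force: [1.0, 0.1, -0.2]
width: 0.851
```

```bash
python3 -c "
from h import *
go(531.3,-353.4,165,182)"
```

```text
t 10.83 shift [  41.  -114.1   37.7] rot [ 0.  -0.1  0.1] F [ 1.   0.1 -0.2] w 0.851
```

Request:
move_arm([
  [41, -110, 30, 0, 0, 0, 0.15],
  [41, -110, 30, 0, 0, 0, 0.15],
  [41, -110, 30, 0, 0, 0, 0.15],
  [41, -110, 30, 0, 0, 0, 0.15],
  [41, -110, 30, 0, 0, 0, 0.15],
  [41, -110, 30, 0, 0, 0, 0.15],
])

```text
time: 11.33
tcp_pos: [0.5325, -0.3479, 0.1732]
eef_rot: [[-0.999, -0.035, -0.002], [-0.035, 0.999, 0.001], [0.002, 0.001, -1.0]]
force: [0.3, -0.4, 1.0]
width: 0.854
```

```bash
python3 -c "
from h import *
go(531.3,-353.4,102,182)"
```

```text
t 11.33 shift [ 1.3 -5.5 71.2] rot [ 0.  -0.1 -0. ] F [ 0.3 -0.4  1. ] w 0.854
```

Request:
move_arm([
  [3, -5.5, 15, 0, 0, 0, 0.15],
  [3, -5.5, 45, 0, 0, 0, 0.15],
  [3, -5.5, 72, 0, 0, 0, 0.15],
  [3, -5.5, 72, 0, 0, 0, 0.8],
  [3, -5.5, 72, 0, 0, 0, 0.8],
  [3, -5.5, 72, 0, 0, 0, 0.8],
  [3, -5.5, 72, 0, 0, 0, 0.8],
  [3, -5.5, 72, 0, 0, 0, 0.8],
])

```text
time: 12.0
tcp_pos: [0.5321, -0.3538, 0.1042]
eef_rot: [[-0.999, -0.036, 0.003], [-0.036, 0.999, -0.001], [-0.003, -0.001, -1.0]]
force: [0.5, 0.5, 3.5]
width: 0.567
```

Request:
move_arm([
  [0, 0, -20, 0, 0, 0, 0.8],
  [0, 0, -60, 0, 0, 0, 0.8],
  [0, 0, -100, 0, 0, 0, 0.8],
  [0, 0, -140, 0, 0, 0, 0.8],
  [0, 0, -155, 0, 0, 0, 0.8],
  [0, 0, -160, 0, 0, 0, 0.8],
])

```text
time: 12.5
tcp_pos: [0.5324, -0.3546, 0.2684]
eef_rot: [[-0.999, -0.036, 0.008], [-0.036, 0.999, -0.004], [-0.008, -0.004, -1.0]]
force: [0.9, 0.8, -0.6]
width: 0.572
```

```bash
python3 -c "
from h import *
rgo(612,-26.5,260)"
```

```text
t 12.5 shift [-91.6 417.6   7.5] rot [-0.2  0.4 -6.6] F [ 0.9  0.8 -0.6] w 0.572
rail-frame tcp 472.9 -430.8 268.4
```

Request:
move_arm([
  [-92, 418, 0, 0, 0, -6.6, 0.8],
  [-92, 418, 0, 0, 0, -6.6, 0.8],
  [-92, 418, 0, 0, 0, -6.6, 0.8],
  [-92, 418, 0, 0, 0, -6.6, 0.8],
  [-92, 418, 0, 0, 0, -6.6, 0.8],
  [-92, 418, 0, 0, 0, -6.6, 0.8],
  [-92, 418, 0, 0, 0, -6.6, 0.8],
  [-92, 418, 0, 0, 0, -6.6, 0.8],
])

```text
time: 13.17
tcp_pos: [0.5905, -0.0237, 0.2626]
eef_rot: [[-0.989, -0.15, 0.001], [-0.15, 0.989, 0.0], [-0.001, 0.0, -1.0]]
force: [1.2, 0.1, -1.5]
width: 0.565
```

```bash
python3 -c "
from h import *
rgo(606,-26.5,240)"
```

```text
t 13.17 shift [-25.8  86.   22.7] rot [ 0.  0. -0.] F [ 1.2  0.1 -1.5] w 0.565
rail-frame tcp 580.2 -112.5 262.6
```

Request:
move_arm([
  [-23, 82, 20, 0, 0, 0, 0.8],
  [-23, 82, 20, 0, 0, 0, 0.8],
  [-23, 82, 20, 0, 0, 0, 0.8],
  [-23, 82, 20, 0, 0, 0, 0.8],
  [-23, 82, 20, 0, 0, 0, 0.8],
])

```text
time: 13.58
tcp_pos: [0.601, 0.0589, 0.2422]
eef_rot: [[-0.988, -0.151, -0.0], [-0.151, 0.988, -0.0], [0.0, -0.0, -1.0]]
force: [-0.1, -0.3, -0.9]
width: 0.565
```

```bash
python3 -c "
from held import *
held(grab('wrist'))
rgo(606,-26.5,240)"
```

```text
n 4874 tcp [603.  -33.1 242.5] face dx/dz -0.0156 dx/dy -0.0019 x@tcp z rel -4.45 zrange -62.24059933216495 15.291318764468343 bottom face x rel -3.01
y range [-23.66316024  24.24633474]
t 13.63 shift [-3.   6.6  2.5] rot [-0.  0. -0.] F [ 0.7 -0.3  0.2] w 0.569
rail-frame tcp 603.0 -33.1 242.5
```

Request:
move_arm([
  [-1, 6.5, 5, 0, 0, 0, 0.8],
  [-1, 6.5, 10, 0, 0, 0, 0.8],
  [-1, 6.5, 30, 0, 0, 0, 0.8],
  [-1, 6.5, 50, 0, 0, 0, 0.8],
  [-1, 6.5, 65, 0, 0, 0, 0.8],
  [-1, 6.5, 72, 0, 0, 0, 0.8],
  [-1, 6.5, 72, 0, 0, 0, 0.8],
])

```text
time: 14.22
tcp_pos: [0.5998, 0.0642, 0.1681]
eef_rot: [[-0.989, -0.149, -0.003], [-0.149, 0.989, -0.001], [0.004, -0.0, -1.0]]
force: [-1.0, -0.0, -1.1]
width: 0.569
```

```bash
python3 -c "
from held import *
held(grab('wrist'))
rgo(602.4,-26.5,95)"
```

```text
n 2504 tcp [603.3 -26.9 169.2] face dx/dz -0.1363 dx/dy 0.0356 x@tcp z rel -8.1 zrange -100.47990082228252 17.98559932006725 bottom face x rel 4.44
y range [-24.4608728   23.01030468]
t 14.27 shift [ 0.8  0.4 74.2] rot [-0.  -0.1 -0.1] F [-0.1  0.  -0.1] w 0.567
rail-frame tcp 603.3 -26.9 169.2
```

Request:
move_arm([
  [0.8, 0.5, 8, 0, 0, 0, 0.8],
  [0.8, 0.5, 20, 0, 0, 0, 0.8],
  [0.8, 0.5, 35, 0, 0, 0, 0.8],
  [0.8, 0.5, 50, 0, 0, 0, 0.8],
  [0.8, 0.5, 62, 0, 0, 0, 0.8],
  [0.8, 0.5, 70, 0, 0, 0, 0.8],
  [0.8, 0.5, 73, 0, 0, 0, 0.8],
  [0.8, 0.5, 73, 0, 0, 0, 0.8],
])

```text
time: 14.93
tcp_pos: [0.6004, 0.0656, 0.0969]
eef_rot: [[-0.989, -0.15, -0.0], [-0.15, 0.989, -0.0], [0.0, -0.0, -1.0]]
force: [0.9, 0.4, -1.4]
width: 0.568
```

Request:
move_arm([
  [0, 0, 3, 0, 0, 0, 0.8],
  [-1, 0, 5, 0, 0, 0, 0.8],
  [-2, 0, 5, 0, 0, 0, 0.8],
  [-4, 0, 6, 0, 0, 0, 0.8],
  [-4, 0, 6, 0, 0, 0, 0.8],
  [-4, 0, 6, 0, 0, 0, 0.8],
])

```text
time: 15.43
tcp_pos: [0.6037, 0.0662, 0.0916]
eef_rot: [[-0.989, -0.15, -0.001], [-0.15, 0.989, -0.0], [0.001, 0.0, -1.0]]
force: [-2.4, 0.2, 4.7]
width: 0.569
```

On the table (4.7 N) and against the first packer (−2.4 N). Release and back off upwards.

Request:
move_arm([
  [0, 0, 0, 0, 0, 0, 0.2],
  [0, 0, 0, 0, 0, 0, 0.2],
  [0, 0, 0, 0, 0, 0, 0.2],
  [0, 0, 0, 0, 0, 0, 0.2],
  [0, 0, -25, 0, 0, 0, 0.2],
  [0, 0, -65, 0, 0, 0, 0.2],
  [-20, 0, -105, 0, 0, 0, 0.2],
  [-55, 0, -145, 0, 0, 0, 0.2],
])

```text
time: 16.1
tcp_pos: [0.649, 0.073, 0.2289]
eef_rot: [[-0.989, -0.151, 0.002], [-0.151, 0.989, 0.001], [-0.002, 0.0, -1.0]]
force: [0.6, 0.7, 0.1]
width: 0.8
```

Request:
move_arm([
  [-20, 0, -15, 0, 0, 0, 0.2],
  [-20, 0, -15, 0, 0, 0, 0.2],
  [-20, 0, -15, 0, 0, 0, 0.2],
])

```text
time: 16.35
tcp_pos: [0.6701, 0.0764, 0.2404]
eef_rot: [[-0.989, -0.15, 0.001], [-0.15, 0.989, 0.001], [-0.001, 0.001, -1.0]]
force: [-0.1, -1.0, -1.3]
width: 0.802
```

```bash
python3 -c "
from view import *
c=grab('wrist');rf(c);cv2.imwrite('pics/w5.png',cv2.resize(c['color'][50:250,130:520,::-1],None,fx=2,fy=2))
go(560.1,-252.5,185,182)"
```

```text
blue z 125 1696 x [-16.4  -9.   -0.8] y [-23.2  24.2]
bar rear [-22.2 -21.9 -21.7]
rail face [-0.3 -0.1  0.3]
t 16.4 shift [ 156.7 -308.7   54.3] rot [ 0.  -0.1  6.6] F [-0.6  0.5  0.3] w 0.798
```

View pics/w5.png

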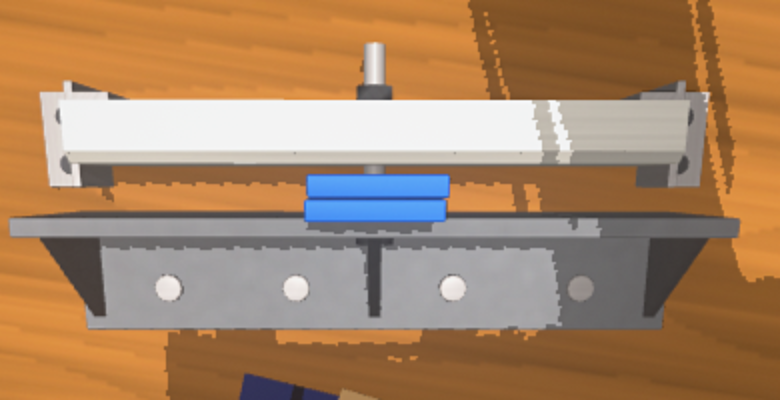

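Both packers stand square against the rail (tops at (375,187) and (375,210) in the crop), leaving about 5.5–6 mm, which the wedge can close. Now fetch the wedge.

Request:
move_arm([
  [156, -308, 30, 0, 0, 6.6, 0.15],
  [156, -308, 30, 0, 0, 6.6, 0.15],
  [156, -308, 30, 0, 0, 6.6, 0.15],
  [156, -308, 30, 0, 0, 6.6, 0.15],
  [156, -308, 30, 0, 0, 6.6, 0.15],
  [156, -308, 54, 0, 0, 6.6, 0.15],
  [156, -308, 54, 0, 0, 6.6, 0.15],
  [156, -308, 54, 0, 0, 6.6, 0.15],
])

```text
time: 17.07
tcp_pos: [0.5641, -0.2371, 0.1893]
eef_rot: [[-0.999, -0.036, -0.001], [-0.036, 0.999, 0.0], [0.001, 0.001, -1.0]]
force: [0.3, -0.1, 1.3]
width: 0.848
```

```bash
python3 -c "
from h import *
go(560.1,-252.5,175,182)"
```

```text
t 17.07 shift [  4.6 -15.2  14.2] rot [ 0.  -0.1  0.1] F [ 0.3 -0.1  1.3] w 0.848
```

Request:
move_arm([
  [4, -14, 14, 0, 0, 0, 0.15],
  [4, -14, 14, 0, 0, 0, 0.15],
  [4, -14, 14, 0, 0, 0, 0.15],
  [4, -14, 14, 0, 0, 0, 0.15],
])

```text
time: 17.4
tcp_pos: [0.5626, -0.2496, 0.1762]
eef_rot: [[-0.999, -0.036, -0.001], [-0.036, 0.999, 0.0], [0.001, 0.0, -1.0]]
force: [-1.1, 0.7, 0.4]
width: 0.848
```

```bash
python3 -c "
from h import *
go(560.1,-252.5,102,182)"
```

```text
t 17.4 shift [ 2.5 -2.8 74.2] rot [ 0. -0.  0.] F [-1.1  0.7  0.4] w 0.848
```

Request:
move_arm([
  [3, -3, 10, 0, 0, 0, 0.15],
  [3, -3, 40, 0, 0, 0, 0.15],
  [3, -3, 74, 0, 0, 0, 0.15],
  [3, -3, 74, 0, 0, 0, 0.15],
  [3, -3, 74, 0, 0, 0, 0.8],
  [3, -3, 74, 0, 0, 0, 0.8],
  [3, -3, 74, 0, 0, 0, 0.8],
  [3, -3, 74, 0, 0, 0, 0.8],
], newtons=50)

```text
time: 18.07
tcp_pos: [0.5614, -0.2532, 0.1045]
eef_rot: [[-0.999, -0.036, 0.003], [-0.036, 0.999, -0.001], [-0.003, -0.001, -1.0]]
force: [0.4, 0.5, -0.9]
width: 0.607
```

Request:
move_arm([
  [0, 0, 0, 0, 0, 0, 0.8],
  [0, 0, -20, 0, 0, 0, 0.8],
  [0, 0, -60, 0, 0, 0, 0.8],
  [0, 0, -100, 0, 0, 0, 0.8],
  [0, 0, -140, 0, 0, 0, 0.8],
  [0, 0, -155, 0, 0, 0, 0.8],
  [0, 0, -160, 0, 0, 0, 0.8],
])

```text
time: 18.65
tcp_pos: [0.5617, -0.2538, 0.2681]
eef_rot: [[-0.999, -0.036, 0.008], [-0.036, 0.999, -0.002], [-0.008, -0.002, -1.0]]
force: [-0.5, 0.6, -0.9]
width: 0.568
```

```bash
python3 -c "
from h import *
rgo(606,-26.5,260)"
```

```text
t 18.65 shift [-52.7 317.3   7.8] rot [-0.1  0.4 -6.6] F [-0.5  0.6 -0.9] w 0.568
rail-frame tcp 517.1 -335.5 268.1
```

Request:
move_arm([
  [-53, 318, 0, 0, 0, -6.6, 0.8],
  [-53, 318, 0, 0, 0, -6.6, 0.8],
  [-53, 318, 0, 0, 0, -6.6, 0.8],
  [-53, 318, 0, 0, 0, -6.6, 0.8],
  [-53, 318, 0, 0, 0, -6.6, 0.8],
  [-53, 318, 0, 0, 0, -6.6, 0.8],
  [-53, 318, 0, 0, 0, -6.6, 0.8],
  [-53, 318, 0, 0, 0, -6.6, 0.8],
])

```text
time: 19.32
tcp_pos: [0.6014, 0.0696, 0.2621]
eef_rot: [[-0.989, -0.151, -0.0], [-0.151, 0.989, 0.0], [0.0, 0.0, -1.0]]
force: [1.2, 1.0, -0.7]
width: 0.568
```

Request:
move_arm([
  [0, 0, 0, 0, 0, 0, 0.8],
  [0, 0, 0, 0, 0, 0, 0.8],
])

```text
time: 19.48
tcp_pos: [0.6013, 0.0683, 0.2617]
eef_rot: [[-0.988, -0.153, -0.001], [-0.153, 0.988, -0.0], [0.001, -0.0, -1.0]]
force: [-0.6, -1.1, -0.7]
width: 0.565
```

Run:
```python
from held import *
c=grab('wrist');cv2.imwrite('pics/w6.png',c['color'][60:420,100:540,::-1])
rgo(606,-26.5,240)
S=held(c,box=(200,320,200,440))
P=cloud(c)*1000;h=cv2.cvtColor(c['color'],cv2.COLOR_RGB2HSV)
m=(h[...,0]>=5)&(h[...,0]<=25)&(h[...,1]>150);t=ctrl.sense()['tcp_pos']*1000
a=np.radians(8.67);ax=np.array([np.cos(a),np.sin(a)]);ay=np.array([-ax[1],ax[0]])
S=np.stack([(P[...,:2]-t[:2])@ax,(P[...,:2]-t[:2])@ay,P[...,2]-t[2]],-1)
for z in range(-95,30,6):
    q=S[m&(abs(S[...,2]-z)<3)&(abs(S[...,0])<30)&(abs(S[...,1])<35)]
    if len(q)>10:print(z,len(q),np.percentile(q[:,0],[5,50,95]).round(1),np.percentile(q[:,1],[2,98]).round(1))
```

```text
t 19.53 shift [-1.5 -2.2 21.9] rot [-0.  -0.1  0.1] F [ 0.2 -0.6 -0.9] w 0.567
rail-frame tcp 604.6 -24.3 261.9
n 6659 tcp [604.6 -24.3 261.9] face dx/dz -0.0671 dx/dy -0.0023 x@tcp z rel -8.43 zrange -56.93027042067612 33.65480463232882 bottom face x rel -2.26
y range [-38.99625218  40.07554881]
-83 46 [3.7 4.  4.4] [-21.7  25.3]
-71 48 [1.3 1.6 1.9] [-22.1  24.8]
-65 44 [-0.7 -0.4 -0.1] [-22.3  25.1]
-53 56 [-2.7 -2.4 -2.1] [-22.   24.7]
-47 87 [-4.5 -4.1 -3.8] [-22.   24.6]
-41 89 [-6.  -5.7 -5.4] [-22.4  24.2]
-35 98 [-7.6 -7.2 -6.8] [-23.  25.]
-29 313 [-7.9 -7.6 -7.3] [-22.5  24.4]
-23 367 [-8.  -7.7 -7.3] [-22.7  24.2]
-17 390 [-8.1 -7.8 -7.4] [-22.8  24.5]
-11 438 [-8.2 -7.8 -7.5] [-22.8  24.3]
-5 482 [-8.3 -7.9 -7.5] [-23.1  24.2]
1 521 [-8.4 -8.  -7.6] [-23.2  24.1]
7 593 [-8.5 -8.1 -7.7] [-22.9  24.1]
13 663 [-8.5 -8.1 -7.8] [-23.   24.3]
19 730 [-8.6 -8.2 -7.8] [-23.3  24.1]
25 429 [-8.8 -8.3 -7.9] [-23.2  23.8]
```

View pics/w6.png

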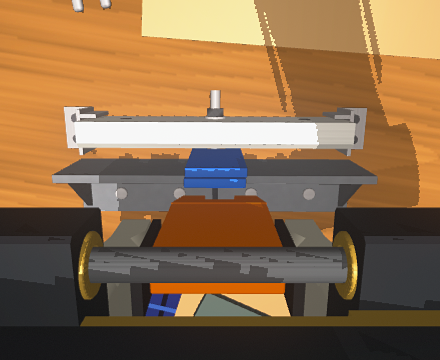

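The wedge is held upright, sloping face towards the bar, tip about 91 mm below the TCP. Align it to the 5.5 mm slot before lowering.

Request:
move_arm([
  [13, -2.7, 5, 0, 0, 0, 0.8],
  [13, -2.7, 20, 0, 0, 0, 0.8],
  [13, -2.7, 36, 0, 0, 0, 0.8],
  [13, -2.7, 36, 0, 0, 0, 0.8],
  [13, -2.7, 36, 0, 0, 0, 0.8],
])

```text
time: 19.95
tcp_pos: [0.5887, 0.0605, 0.2261]
eef_rot: [[-0.989, -0.149, -0.002], [-0.149, 0.989, -0.001], [0.002, -0.001, -1.0]]
force: [0.5, -0.3, 0.6]
width: 0.57
```

```bash
python3 -c "
from h import *
rgo(591.2,-27,165)"
```

```text
t 19.95 shift [-0.2  2.  61.1] rot [-0.  -0.1 -0.1] F [ 0.5 -0.3  0.6] w 0.57
rail-frame tcp 591.1 -29.0 226.1
```

Request:
move_arm([
  [0, 2, 5, 0, 0, 0, 0.8],
  [0, 2, 25, 0, 0, 0, 0.8],
  [0, 2, 45, 0, 0, 0, 0.8],
  [0, 2, 59, 0, 0, 0, 0.8],
  [0, 2, 59, 0, 0, 0, 0.8],
  [0, 2, 59, 0, 0, 0, 0.8],
])

```text
time: 20.45
tcp_pos: [0.6006, 0.066, 0.1819]
eef_rot: [[-0.988, -0.155, 0.029], [-0.155, 0.988, 0.005], [-0.029, 0.0, -1.0]]
force: [-1.0, 2.1, 55.0]
width: 0.568
```

```bash
python3 -c "
from view import *
rgo(591.2,-27,150);c=grab('wrist');np.savez('w7.npz',**c);cv2.imwrite('pics/w7.png',cv2.resize(c['color'][90:260,170:480,::-1],None,fx=2.5,fy=2.5))
S=cloud(c)"
```

```text
t 20.45 shift [13.4 -1.7 31.5] rot [0.  1.7 0.2] F [-1.   2.1 55. ] w 0.568
rail-frame tcp 603.7 -25.2 181.9
```

View pics/w7.png

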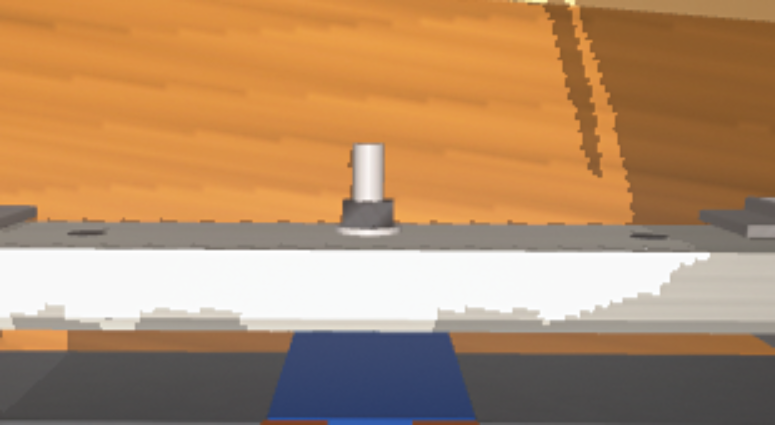

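The view shows the packers' front face (270–475, 335–418 in the crop) with orange just behind their top edge, and 55 N upwards: the wedge has come down on the packer tops instead of in front. Checking numerically before moving.

```bash
cat > rel.py <<'E'
from h import *
def rel(c,step=6):
    P=cloud(c)*1000;h=cv2.cvtColor(c['color'],cv2.COLOR_RGB2HSV);s=ctrl.sense();t=s['tcp_pos']*1000
    a=np.radians(8.67);ax=np.array([np.cos(a),np.sin(a)]);ay=np.array([-ax[1],ax[0]])
    S=np.stack([P[...,:2]@ax-618.4,P[...,:2]@ay+26.3,P[...,2]],-1)
    print('tcp rail frame',t[:2]@ax-618.4,t[:2]@ay+26.3,t[2],'F',s['force'].round(1),'tilt',s['eef_rot'][:2,2].round(3))
    for n,lo,hi in (('or',5,20),('bl',100,125)):
        m=(h[...,0]>=lo)&(h[...,0]<=hi)&(h[...,1]>150)&(abs(S[...,0])<50)&(abs(S[...,1])<40)
        for z in range(30,260,step):
            q=S[m&(abs(S[...,2]-z)<step/2)]
            if len(q)>10:print(n,z,len(q),'x',np.percentile(q[:,0],[3,50,97]).round(1),'y',np.percentile(q[:,1],[2,98]).round(1))
    q=S[(abs(S[...,1])>30)&(abs(S[...,1])<90)&(abs(S[...,2]-40)<18)&(S[...,0]<-5)&(S[...,0]>-40)];print('bar rear',np.percentile(q[:,0],[5,50,95]).round(1) if len(q) else None)
E
python3 -c "
from rel import *
rel(dict(np.load('w7.npz')))"
```

```text
tcp rail frame -14.822809548571968 1.0731252874541504 181.86827515439563 F [-1.2  2.3 55. ] tilt [0.029 0.005]
or 132 55 x [-18.  -17.5 -16.1] y [-23.2  24. ]
or 138 56 x [-19.1 -18.7 -18.1] y [-23.1  24. ]
or 144 98 x [-20.7 -19.9 -18.7] y [-23.9  24. ]
or 150 76 x [-22.  -21.4 -20.8] y [-24.1  24.2]
or 156 90 x [-23.4 -22.6 -22. ] y [-23.5  24.4]
or 162 101 x [-24.6 -24.  -23.5] y [-23.9  24. ]
or 168 200 x [-26.1 -25.4 -24.7] y [-23.4  24.1]
or 174 211 x [-27.4 -26.8 -26.1] y [-23.5  24.3]
or 180 229 x [-28.7 -28.1 -27.4] y [-23.2  24.4]
or 186 479 x [-29.4 -29.  -28.6] y [-23.5  24. ]
or 192 643 x [-29.5 -29.1 -28.6] y [-23.3  23.9]
or 198 718 x [-29.5 -29.1 -28.6] y [-23.3  23.9]
or 204 833 x [-29.6 -29.1 -28.6] y [-23.2  24. ]
or 210 923 x [-29.6 -29.1 -28.6] y [-23.5  24. ]
or 216 745 x [-29.7 -29.2 -28.6] y [-23.3  23.8]
or 240 662 x [-29.8 -29.1 -28.5] y [-23.2  23.7]
or 246 2507 x [-29.8 -29.1 -25. ] y [-23.6  23.9]
or 252 2792 x [-29.6 -27.1 -24.6] y [-23.4  23.9]
or 258 115 x [-50.  -48.7 -39. ] y [-27.8  28.3]
bl 126 347 x [-16.3 -14.2 -11. ] y [-18.9  21.3]
bar rear None
```

The wedge tip caught the second packer's top and slid up about 36 mm in the grip. Gripped this low it can't be pushed home, because the fingers would meet the packers. I'll lift off, put it back in its pocket and regrip it higher.

Request:
move_arm([
  [0, 0, -15, 0, 0, 0, 0.8],
  [0, 0, -30, 0, 0, 0, 0.8],
  [0, 0, -65, 0, 0, 0, 0.8],
  [0, 0, -100, 0, 0, 0, 0.8],
  [0, 0, -100, 0, 0, 0, 0.8],
])

```text
time: 20.92
tcp_pos: [0.5927, 0.0641, 0.2762]
eef_rot: [[-0.988, -0.151, 0.012], [-0.151, 0.989, 0.002], [-0.012, 0.0, -1.0]]
force: [1.0, -1.0, 1.2]
width: 0.573
```

```bash
python3 -c "
from rel import *
rel(grab('wrist'),12)
go(566,-252.5,240,182)"
```

```text
tcp rail frame -23.989650449109376 0.6316214435961776 272.8200743923101 F [ 0.  -0.  -1.5] tilt [0.009 0.003]
or 222 77 x [-26.8 -26.1 -24. ] y [-24.1  23.9]
or 234 154 x [-29.3 -28.1 -26.7] y [-24.4  23.7]
or 246 172 x [-31.8 -30.6 -29.4] y [-24.4  23.7]
or 258 277 x [-34.1 -33.2 -32. ] y [-24.2  23.4]
bl 126 1097 x [-26.2 -18.8  -2.4] y [-23.2  24. ]
bar rear None
t 20.97 shift [  73.1 -309.3   31.8] rot [0.1 0.5 6.6] F [ 0.  -0.  -1.5] w 0.566
```

```bash
cat > blue.py <<'E'
from h import *
def blue(c):
    P=cloud(c)*1000;h=cv2.cvtColor(c['color'],cv2.COLOR_RGB2HSV)
    a=np.radians(8.67);ax=np.array([np.cos(a),np.sin(a)]);ay=np.array([-ax[1],ax[0]])
    S=np.stack([P[...,:2]@ax-618.4,P[...,:2]@ay+26.3,P[...,2]],-1)
    m=(h[...,0]>=100)&(h[...,0]<=125)&(h[...,1]>120)&(abs(S[...,0])<60)&(abs(S[...,1])<40)
    for y in (-15,0,15):
        print('y',y)
        mm=m&(abs(S[...,1]-y)<1)
        vs=np.nonzero(mm.any(1))[0]
        print([(int(v),*S[v][mm[v]].mean(0).round(1)[[0,2]].tolist(),int(h[v][mm[v]][:,2].mean())) for v in vs[::2]])
    q=S[(abs(S[...,1])>30)&(abs(S[...,1])<90)&(abs(S[...,2]-40)<18)&(S[...,0]<-5)&(S[...,0]>-40)];print('bar rear',len(q),np.percentile(q[:,0],[5,50,95]).round(1) if len(q) else None)
    q=S[(abs(S[...,1])>30)&(abs(S[...,1])<90)&(abs(S[...,2]-80)<3)&(abs(S[...,0])<15)];print('rail top',len(q),np.percentile(q[:,0],[5,50,95]).round(1) if len(q) else None)
E
python3 -c "
from blue import *
blue(load('wrist'))"
```

```text
y -15
[(213, -22.8, 71.6, 106), (215, -24.0, 87.3, 107), (217, -25.0, 101.3, 107), (219, -25.6, 113.1, 107), (221, -26.3, 124.0, 137), (223, -24.7, 124.4, 255), (225, -23.1, 125.2, 172), (227, -21.4, 125.1, 174), (229, -19.8, 125.4, 179), (231, -9.6, 90.8, 103), (233, -9.6, 98.5, 102), (235, -9.4, 105.1, 102), (237, -9.4, 112.0, 102), (239, -9.5, 119.2, 101), (241, -9.4, 125.1, 118), (243, -7.6, 125.0, 174), (245, -6.0, 125.5, 171), (247, -4.3, 125.6, 167), (249, -2.5, 125.5, 170)]
y 0
[(213, -22.7, 71.2, 105), (215, -23.8, 86.3, 108), (217, -24.8, 100.8, 107), (219, -25.7, 113.5, 107), (221, -26.1, 123.6, 143), (223, -24.8, 125.1, 255), (225, -23.1, 125.0, 172), (227, -21.5, 125.6, 173), (229, -19.8, 125.4, 179), (231, -9.6, 91.0, 103), (233, -9.4, 97.7, 102), (235, -9.3, 104.5, 102), (237, -9.4, 111.9, 102), (239, -9.4, 118.8, 101), (241, -9.1, 124.4, 117), (243, -7.7, 125.4, 172), (245, -6.1, 125.9, 170), (247, -4.3, 125.8, 168), (249, -2.4, 125.4, 173)]
y 15
[(213, -22.7, 71.4, 101), (215, -23.4, 84.7, 104), (217, -24.8, 100.7, 108), (219, -25.7, 113.3, 102), (221, -26.3, 124.5, 140), (223, -24.8, 125.2, 255), (225, -23.2, 125.6, 176), (227, -21.3, 125.0, 172), (229, -19.7, 125.3, 177), (231, -9.4, 90.1, 104), (233, -9.3, 97.6, 102), (235, -9.3, 104.8, 102), (237, -9.4, 112.3, 102), (239, -9.2, 118.3, 102), (241, -9.1, 124.5, 117), (243, -7.6, 125.2, 170), (245, -6.1, 126.0, 168), (247, -4.2, 125.4, 168), (249, -2.4, 125.3, 170)]
bar rear 0 None
rail top 1006 [-0.   3.2  6.9]
```

Packer 1 stands fine. Packer 2 now leans on the bar (top at −26, base at −18); the wedge's flat face can push it back upright. First the regrip in the drawer pocket.

Request:
move_arm([
  [73, -309, 10, 0, 0, 6.6, 0.8],
  [73, -309, 10, 0, 0, 6.6, 0.8],
  [73, -309, 10, 0, 0, 6.6, 0.8],
  [73, -309, 10, 0, 0, 6.6, 0.8],
  [73, -309, 10, 0, 0, 6.6, 0.8],
  [73, -309, 30, 0, 0, 6.6, 0.8],
  [73, -309, 50, 0, 0, 6.6, 0.8],
  [73, -309, 50, 0, 0, 6.6, 0.8],
])

```text
time: 21.63
tcp_pos: [0.5628, -0.2552, 0.2171]
eef_rot: [[-0.999, -0.034, 0.001], [-0.034, 0.999, -0.0], [-0.001, -0.0, -1.0]]
force: [1.1, 0.8, -1.9]
width: 0.567
```

Request:
move_arm([
  [0, 0, 5, 0, 0, 0, 0.8],
  [0, 0, 5, 0, 0, 0, 0.8],
  [0, 0, 5, 0, 0, 0, 0.8],
])

```text
time: 21.88
tcp_pos: [0.5631, -0.2528, 0.2123]
eef_rot: [[-0.999, -0.035, -0.001], [-0.035, 0.999, -0.0], [0.001, 0.0, -1.0]]
force: [0.3, 0.4, -0.6]
width: 0.57
```

Run:
```python
from h import *
c=grab('wrist');P=cloud(c)*1000;h=cv2.cvtColor(c['color'],cv2.COLOR_RGB2HSV)
s=ctrl.sense();t=s['tcp_pos']*1000;print(s['eef_rot'][:2,2])
m=(h[...,0]>=5)&(h[...,0]<=20)&(h[...,1]>150)
for z in range(-70,40,8):
    q=(P-t)[m&(abs(P[...,2]-t[2]-z)<4)&(abs(P[...,0]-t[0])<25)&(abs(P[...,1]-t[1])<30)]
    if len(q)>10:print(z,len(q),np.percentile(q[:,0],[5,50,95]).round(1),np.percentile(q[:,1],[2,98]).round(1))
go(565.6,-251.6,97,182)
```

```text
[ 0.00059896 -0.00026627]
-54 66 [-4.9 -4.1 -2.8] [-25.3  23. ]
-46 107 [-6.5 -5.6 -4.4] [-25.   22.6]
-38 106 [-8.3 -7.2 -5.9] [-25.6  22.6]
-30 109 [-9.9 -8.7 -7.5] [-25.4  22.5]
-22 175 [-11.3 -10.4  -9. ] [-25.6  22.2]
-14 227 [-12.6 -11.7 -10.7] [-25.4  22. ]
-6 296 [-14.3 -13.2 -12.2] [-25.3  21.9]
2 523 [-15.3 -14.5 -13.6] [-25.4  22. ]
10 882 [-15.3 -14.5 -13.7] [-25.5  21.9]
18 991 [-15.1 -14.3 -13.5] [-25.3  21.9]
26 1194 [-14.8 -14.1 -13.2] [-25.4  21.9]
34 893 [-14.7 -13.8 -13.1] [-25.4  21.7]
t 21.93 shift [ -1.9   0.7 116. ] rot [-0.   0.   0.1] F [ 0.8 -0.3 -0.1] w 0.571
```

Request:
move_arm([
  [-4, 1.5, 15, 0, 0, 0, 0.8],
  [-4, 1.5, 45, 0, 0, 0, 0.8],
  [-4, 1.5, 75, 0, 0, 0, 0.8],
  [-4, 1.5, 84, 0, 0, 0, 0.8],
  [-4, 1.5, 84, 0, 0, 0, 0.8],
  [-4, 1.5, 94, 0, 0, 0, 0.8],
  [-4, 1.5, 104, 0, 0, 0, 0.8],
  [-4, 1.5, 110, 0, 0, 0, 0.8],
])

```text
time: 22.6
tcp_pos: [0.5679, -0.2507, 0.1027]
eef_rot: [[-0.999, -0.036, 0.002], [-0.036, 0.999, -0.0], [-0.002, -0.0, -1.0]]
force: [-0.6, -0.9, -0.9]
width: 0.563
```

Request:
move_arm([
  [0, 0, 0, 0, 0, 0, 0.8],
])

```text
time: 22.68
tcp_pos: [0.5668, -0.2507, 0.1017]
eef_rot: [[-0.999, -0.035, -0.001], [-0.035, 0.999, 0.0], [0.001, 0.0, -1.0]]
force: [-0.1, -0.3, -1.8]
width: 0.564
```

No contact force, so the tip is in the pocket. Release, rise and look.

Request:
move_arm([
  [0, 0, 0, 0, 0, 0, 0.2],
  [0, 0, 0, 0, 0, 0, 0.2],
  [0, 0, 0, 0, 0, 0, 0.2],
  [0, 0, 0, 0, 0, 0, 0.2],
  [0, 0, -30, 0, 0, 0, 0.2],
  [-20, 0, -70, 0, 0, 0, 0.2],
  [-60, 0, -110, 0, 0, 0, 0.2],
  [-80, 0, -140, 0, 0, 0, 0.2],
])

```text
time: 23.35
tcp_pos: [0.6405, -0.2484, 0.2354]
eef_rot: [[-0.999, -0.035, 0.001], [-0.035, 0.999, -0.0], [-0.001, -0.0, -1.0]]
force: [1.9, -1.3, -1.4]
width: 0.8
```

Request:
move_arm([
  [0, 0, 0, 0, 0, 0, 0.2],
  [0, 0, 0, 0, 0, 0, 0.2],
])

```text
time: 23.52
tcp_pos: [0.642, -0.2483, 0.2352]
eef_rot: [[-0.999, -0.036, 0.004], [-0.036, 0.999, -0.001], [-0.004, -0.001, -1.0]]
force: [-0.1, -0.3, -1.5]
width: 0.799
```

```bash
python3 -c "
from loc import *
tops(grab('wrist'),100,175)
go(560.1,-252.5,150,182)"
```

```text
blue [123, 117, 78, 13, 949] rect [[561.0, -327.0], [563.0, -377.0], [570.0, -377.0], [568.0, -327.0]] c [ 565.5 -351.9] sz [ 7.4 50. ] z [136.  137.2 138.4]
orange [278, 112, 77, 25, 1891] rect [[555.0, -229.0], [556.0, -278.0], [571.0, -277.0], [569.0, -228.0]] c [ 562.8 -253. ] sz [14.8 49.2] z [136.2 137.3 138.6]
t 23.57 shift [80.4 -1.5 83.2] rot [0.  0.1 0. ] F [-0.4  0.3 -0.9] w 0.802
```

The wedge is properly back in its pocket (centre 562.8, −253.0, top 137). Regrip it higher, with 60 N.

Request:
move_arm([
  [40, -2, 20, 0, 0, 0, 0.15],
  [77, -2, 45, 0, 0, 0, 0.15],
  [77, -2, 65, 0, 0, 0, 0.15],
  [77, -2, 65, 0, 0, 0, 0.15],
  [77, -2, 65, 0, 0, 0, 0.15],
])

```text
time: 23.98
tcp_pos: [0.5617, -0.2532, 0.1672]
eef_rot: [[-0.999, -0.035, -0.003], [-0.035, 0.999, 0.0], [0.003, 0.0, -1.0]]
force: [0.5, -0.6, 2.4]
width: 0.85
```

```bash
python3 -c "
from h import *
go(562.8,-253,109,182)"
```

```text
t 23.98 shift [-1.2  0.1 58.2] rot [ 0.  -0.2  0. ] F [ 0.5 -0.6  2.4] w 0.85
```

Request:
move_arm([
  [0, 0, 10, 0, 0, 0, 0.15],
  [0, 0, 35, 0, 0, 0, 0.15],
  [0, 0, 56, 0, 0, 0, 0.15],
  [0, 0, 56, 0, 0, 0, 0.15],
  [0, 0, 56, 0, 0, 0, 0.8],
  [0, 0, 56, 0, 0, 0, 0.8],
  [0, 0, 56, 0, 0, 0, 0.8],
  [0, 0, 56, 0, 0, 0, 0.8],
], newtons=60)

```text
time: 24.65
tcp_pos: [0.5641, -0.2532, 0.1134]
eef_rot: [[-0.999, -0.036, 0.002], [-0.036, 0.999, -0.001], [-0.002, -0.001, -1.0]]
force: [-0.8, 0.3, 0.4]
width: 0.61
```

Request:
move_arm([
  [0, 0, 0, 0, 0, 0, 0.8],
  [0, 0, 0, 0, 0, 0, 0.8],
  [0, 0, -20, 0, 0, 0, 0.8],
  [0, 0, -60, 0, 0, 0, 0.8],
  [0, 0, -100, 0, 0, 0, 0.8],
  [0, 0, -140, 0, 0, 0, 0.8],
  [0, 0, -155, 0, 0, 0, 0.8],
  [0, 0, -160, 0, 0, 0, 0.8],
])

```text
time: 25.32
tcp_pos: [0.5645, -0.2536, 0.2769]
eef_rot: [[-0.999, -0.036, 0.007], [-0.036, 0.999, -0.002], [-0.007, -0.002, -1.0]]
force: [0.1, -0.0, -1.2]
width: 0.561
```

```bash
python3 -c "
from h import *
rgo(580,-26.5,260)"
```

```text
t 25.32 shift [-24.  314.2  16.5] rot [-0.1  0.4 -6.6] F [ 0.1 -0.  -1.2] w 0.561
rail-frame tcp 519.8 -335.8 276.9
```

Request:
move_arm([
  [-24, 314, 10, 0, 0, -6.6, 0.8],
  [-24, 314, 10, 0, 0, -6.6, 0.8],
  [-24, 314, 10, 0, 0, -6.6, 0.8],
  [-24, 314, 10, 0, 0, -6.6, 0.8],
  [-24, 314, 10, 0, 0, -6.6, 0.8],
  [-24, 314, 10, 0, 0, -6.6, 0.8],
  [-24, 314, 10, 0, 0, -6.6, 0.8],
  [-24, 314, 10, 0, 0, -6.6, 0.8],
])

```text
time: 25.98
tcp_pos: [0.5751, 0.0651, 0.2609]
eef_rot: [[-0.988, -0.152, -0.001], [-0.152, 0.988, 0.0], [0.001, 0.0, -1.0]]
force: [0.5, -1.5, -1.2]
width: 0.562
```

Request:
move_arm([
  [0, 0, 0, 0, 0, 0, 0.8],
  [0, 0, 0, 0, 0, 0, 0.8],
  [0, 0, 0, 0, 0, 0, 0.8],
  [0, 0, 0, 0, 0, 0, 0.8],
])

```text
time: 26.32
tcp_pos: [0.5756, 0.0607, 0.2616]
eef_rot: [[-0.989, -0.149, -0.001], [-0.149, 0.989, -0.0], [0.001, -0.0, -1.0]]
force: [-0.1, -0.5, -0.6]
width: 0.567
```

```bash
python3 -c "
from rel import *
from blue import blue
c=grab('wrist');rel(c,12);blue(c);rgo(580,-26.5,260)"
```

```text
tcp rail frame -40.163017978884795 -0.6754245305007096 261.74688557079355 F [ 0.9 -0.2 -0.2] tilt [-0. -0.]
or 162 41 x [-40.1 -39.8 -38.4] y [-24.4  23.3]
or 174 51 x [-42.1 -41.8 -40.1] y [-24.   23.6]
or 186 49 x [-44.  -43.6 -42.7] y [-24.5  23.4]
or 198 126 x [-47.1 -46.6 -45.1] y [-24.5  23. ]
or 210 157 x [-49.7 -48.5 -48. ] y [-24.6  22.7]
or 222 18 x [-50.  -49.8 -49.7] y [-19.1  23.7]
or 234 19 x [-50.  -49.9 -49.8] y [-24.6  19.4]
or 246 199 x [-50.  -49.9 -49.6] y [-24.8  21.8]
or 258 572 x [-50.  -49.8 -49.5] y [-25.   22.3]
bar rear None
y -15
[(236, -22.6, 67.3, 93), (238, -23.1, 77.5, 93), (240, -24.0, 88.3, 93), (242, -24.8, 98.7, 93), (244, -25.3, 107.3, 95)]
y 0
[(236, -22.5, 67.1, 93), (238, -23.3, 78.3, 93), (240, -24.0, 88.5, 93), (242, -24.7, 98.1, 92), (244, -25.3, 107.2, 92), (246, -25.9, 116.1, 93), (248, -26.4, 123.8, 95)]
y 15
[(236, -22.2, 66.3, 94), (238, -23.1, 77.5, 93), (240, -23.8, 88.0, 93), (242, -24.6, 98.1, 93), (244, -25.2, 107.0, 94)]
bar rear 0 None
rail top 811 [-0.1  3.2  7.3]
t 26.37 shift [-1.8  0.5  1.7] rot [-0.  -0.  -0.1] F [ 0.9 -0.2 -0.2] w 0.566
rail-frame tcp 578.2 -27.0 261.7
```

The wedge is held with its tip 101 mm below the TCP, tilted about 1.5°. I'll correct that, lower the tip to about z=96 in front of the leaning packer, then push it back upright with the flat face.

Request:
move_arm([
  [0, 1, 15, 0, -1.5, 0, 0.8],
  [0, 1, 40, 0, -1.5, 0, 0.8],
  [0, 1, 64, 0, -1.5, 0, 0.8],
  [0, 1, 64, 0, -1.5, 0, 0.8],
  [0, 1, 64, 0, -1.5, 0, 0.8],
])

```text
time: 26.78
tcp_pos: [0.5752, 0.0613, 0.1975]
eef_rot: [[-0.989, -0.149, 0.024], [-0.149, 0.989, 0.003], [-0.024, -0.001, -1.0]]
force: [0.3, -0.6, 0.6]
width: 0.566
```

Request:
move_arm([
  [-3, 0, 0, 0, 0, 0, 0.8],
  [-6, 0, 0, 0, 0, 0, 0.8],
  [-9, 0, 0, 0, 0, 0, 0.8],
  [-12, 0, 0, 0, 0, 0, 0.8],
  [-15, 0, 0, 0, 0, 0, 0.8],
  [-16, 0, 0, 0, 0, 0, 0.8],
  [-17, 0, 0, 0, 0, 0, 0.8],
  [-17, 0, 0, 0, 0, 0, 0.8],
])

```text
time: 27.45
tcp_pos: [0.5927, 0.0652, 0.1983]
eef_rot: [[-0.988, -0.15, 0.026], [-0.15, 0.989, 0.004], [-0.026, -0.0, -1.0]]
force: [0.5, 0.5, -0.2]
width: 0.563
```

```bash
python3 -c "
from rel import *
from blue import blue
c=grab('wrist');rel(c,12);blue(c);rgo(597.4,-26.5,160)"
```

```text
tcp rail frame -22.864013481619054 1.3877857047004234 198.30300236431393 F [-0.6  0.6 -1.3] tilt [0.026 0.004]
or 102 45 x [-20.3 -19.9 -18.9] y [-22.4  25.1]
or 114 46 x [-22.8 -22.1 -21.8] y [-22.2  24.8]
or 126 86 x [-26.2 -24.4 -23.7] y [-22.7  25.3]
or 138 94 x [-28.1 -27.7 -26.4] y [-22.2  24.2]
or 150 175 x [-31.1 -30.4 -29. ] y [-22.6  24.8]
or 162 603 x [-32.4 -32.  -31.6] y [-22.7  24.8]
or 174 738 x [-32.5 -32.1 -31.8] y [-22.6  24.1]
or 186 908 x [-32.7 -32.3 -31.8] y [-22.7  24.3]
or 198 1119 x [-32.8 -32.4 -31.9] y [-23.   24.4]
or 210 1367 x [-32.9 -32.5 -32. ] y [-22.9  24.2]
or 222 1237 x [-33.  -32.4 -31.5] y [-23.2  24.4]
bar rear None
y -15
[(229, -16.9, 44.9, 107), (234, -16.5, 59.6, 108), (236, -16.6, 66.0, 108), (238, -16.4, 71.1, 107), (240, -16.1, 75.6, 106), (242, -16.2, 81.7, 106), (244, -16.2, 86.8, 108)]
y 0
[(236, -16.5, 65.7, 107), (238, -16.3, 71.0, 108), (240, -16.2, 76.4, 107), (242, -15.9, 80.8, 106), (244, -16.0, 86.2, 106), (246, -16.1, 91.7, 106), (248, -15.7, 95.2, 109)]
y 15
[(229, -16.7, 44.3, 107), (236, -16.5, 66.0, 107), (238, -16.2, 70.5, 107), (240, -16.3, 76.8, 107), (242, -16.1, 81.6, 106), (244, -16.0, 86.3, 108)]
bar rear 0 None
rail top 1456 [-0.   3.3  7.4]
t 27.5 shift [-0.9 -1.6 38.3] rot [-0.   1.5 -0. ] F [-0.6  0.6 -1.3] w 0.568
rail-frame tcp 595.5 -24.9 198.3
```

Packer 2 is upright again (face at −16.2), with the wedge's flat face lying on it and its tip 3 mm clear of the bar. Lower slowly.

Request:
move_arm([
  [0.2, -1.5, 5, 0, 0, 0, 0.8],
  [0.4, -1.5, 10, 0, 0, 0, 0.8],
  [0.5, -1.5, 15, 0, 0, 0, 0.8],
  [0.6, -1.5, 20, 0, 0, 0, 0.8],
  [0.8, -1.5, 25, 0, 0, 0, 0.8],
  [0.9, -1.5, 30, 0, 0, 0, 0.8],
  [1.0, -1.5, 34, 0, 0, 0, 0.8],
  [1.0, -1.5, 36, 0, 0, 0, 0.8],
])

```text
time: 28.17
tcp_pos: [0.5924, 0.0636, 0.1615]
eef_rot: [[-0.988, -0.15, 0.025], [-0.15, 0.989, 0.004], [-0.025, -0.0, -1.0]]
force: [-0.1, -0.8, -0.5]
width: 0.568
```

```bash
python3 -c "
from rel import *
rel(grab('wrist'),12)"
```

```text
tcp rail frame -23.268016755568283 -0.16609232077577119 161.4071182221402 F [ 0.2 -0.1 -0.9] tilt [0.025 0.004]
or 66 45 x [-20.9 -20.6 -20.1] y [-23.9  24.1]
or 78 49 x [-23.5 -22.8 -22.3] y [-23.8  23.8]
or 90 93 x [-27.  -26.4 -24.5] y [-24.1  23.7]
or 102 93 x [-29.6 -28.4 -28. ] y [-23.9  22.6]
or 114 184 x [-32.2 -31.2 -29.7] y [-24.   23.5]
or 126 625 x [-33.  -32.6 -32.2] y [-24.2  23.2]
or 138 749 x [-33.1 -32.7 -32.3] y [-24.2  22.9]
or 150 927 x [-33.2 -32.8 -32.4] y [-24.3  22.6]
or 162 1116 x [-33.3 -32.9 -32.5] y [-24.5  22.8]
or 174 1411 x [-33.5 -33.  -32.5] y [-24.5  22.8]
or 186 1124 x [-33.5 -33.  -32. ] y [-24.6  22.9]
or 234 22 x [-48.6 -47.6 -46.8] y [-28.8  27.1]
or 246 269 x [-49.8 -49.  -47.4] y [-29.   38.7]
or 258 2185 x [-49.9 -49.3 -48.6] y [-25.1  36.2]
bar rear None
```

Request:
move_arm([
  [0.1, 0, 4, 0, 0, 0, 0.8],
  [0.2, 0, 7, 0, 0, 0, 0.8],
  [0.3, 0, 10, 0, 0, 0, 0.8],
  [0.3, 0, 13, 0, 0, 0, 0.8],
  [0.3, 0, 16, 0, 0, 0, 0.8],
  [0.3, 0, 18, 0, 0, 0, 0.8],
  [0.3, 0, 18, 0, 0, 0, 0.8],
])

```text
time: 28.8
tcp_pos: [0.5926, 0.0636, 0.1439]
eef_rot: [[-0.988, -0.15, 0.025], [-0.15, 0.989, 0.004], [-0.026, -0.0, -1.0]]
force: [-0.9, 0.9, -0.8]
width: 0.569
```

Request:
move_arm([
  [0, 0, 2, 0, 0, 0, 0.8],
  [0, 0, 4, 0, 0, 0, 0.8],
  [0, 0, 6, 0, 0, 0, 0.8],
  [0, 0, 8, 0, 0, 0, 0.8],
  [0, 0, 10, 0, 0, 0, 0.8],
  [0, 0, 10, 0, 0, 0, 0.8],
])

```text
time: 29.3
tcp_pos: [0.5947, 0.0638, 0.139]
eef_rot: [[-0.988, -0.152, 0.031], [-0.152, 0.988, 0.004], [-0.031, -0.001, -1.0]]
force: [-11.4, -0.8, 29.9]
width: 0.565
```

```bash
python3 -c "
from rel import *
c=grab('wrist');rel(c,12);cv2.imwrite('pics/w8.png',c['color'][:,:,::-1])"
```

```text
tcp rail frame -20.835537154976237 -0.30630600428525767 138.95938109692764 F [-10.2  -0.3  29.8] tilt [0.031 0.004]
or 66 48 x [-25.8 -25.3 -24.2] y [-24.2  23.2]
or 78 151 x [-28.3 -27.2 -25.9] y [-24.5  23.6]
or 90 214 x [-30.9 -29.6 -28.4] y [-24.8  23. ]
or 102 559 x [-31.6 -31.2 -30.8] y [-24.4  23. ]
or 114 786 x [-31.6 -31.2 -30.7] y [-24.5  22.5]
or 126 958 x [-31.5 -31.1 -30.6] y [-24.5  22.7]
or 138 1165 x [-31.4 -30.9 -30.5] y [-24.5  22.5]
or 150 1418 x [-31.3 -30.8 -30.3] y [-24.7  22.6]
or 162 1329 x [-31.2 -30.7 -29.8] y [-24.8  22.7]
or 222 300 x [-49.8 -47.5 -45.2] y [-29.5  27.6]
or 234 2190 x [-48.2 -47.5 -46.8] y [-25.2  37.4]
bar rear None
```

Run:
```python
from h import *
c=load('wrist');P=cloud(c)*1000
a=np.radians(8.67);ax=np.array([np.cos(a),np.sin(a)]);ay=np.array([-ax[1],ax[0]])
S=np.stack([P[...,:2]@ax-618.4,P[...,:2]@ay+26.3,P[...,2]],-1)
for y0 in (-80,-45,45,70):
    q=S[(abs(S[...,1]-y0)<12)&(abs(S[...,2]-65)<1.5)&(S[...,0]>-60)&(S[...,0]<-15)]
    f=S[(abs(S[...,1]-y0)<12)&(S[...,2]>15)&(S[...,2]<60)&(S[...,0]>-60)&(S[...,0]<-35)]
    print(y0,len(q),np.percentile(q[:,0],[1,99]).round(1),len(f),np.percentile(f[:,0],[10,50,90]).round(1) if len(f) else None)
print(ctrl.sense()['force'],ctrl.sense()['time'])
```

```text
-80 1260 [-48.1 -26.7] 427 [-48.3 -48.2 -48. ]
-45 1275 [-48.1 -26.6] 424 [-48.2 -48.  -47.9]
45 1262 [-47.8 -26.2] 417 [-47.9 -47.7 -47.6]
70 1270 [-47.7 -26.1] 413 [-47.8 -47.7 -47.5]
[-10.21546932  -0.32585428  29.80648178] 29.35
```

View pics/w8.png

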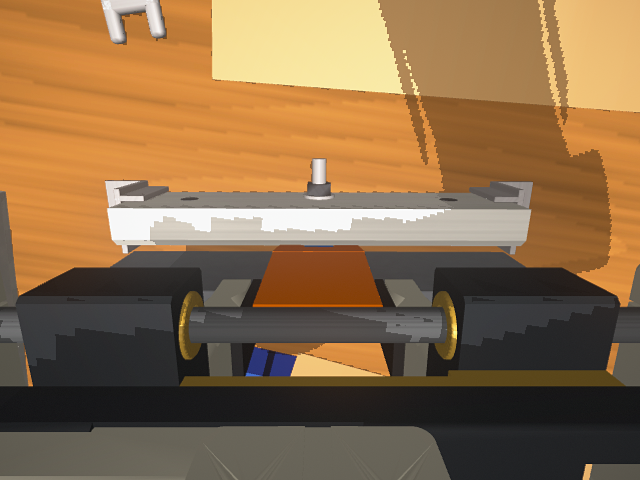

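The picture shows the wedge in the gap in front of the packers at mid-length (u≈320), square to the bar, with the bar seated forward in its brackets. The bar has moved about 1.2 mm forward, and roughly 30 N of press is carried by the wedge. A short hold to confirm it is at rest, then hand in.

Request:
move_arm([
  [0, 0, 0.5, 0, 0, 0, 0.8],
  [0, 0, 0.5, 0, 0, 0, 0.8],
  [0, 0, 0.5, 0, 0, 0, 0.8],
  [0, 0, 0.5, 0, 0, 0, 0.8],
  [0, 0, 0.5, 0, 0, 0, 0.8],
  [0, 0, 0.5, 0, 0, 0, 0.8],
])

```text
time: 29.85
tcp_pos: [0.5948, 0.0638, 0.139]
eef_rot: [[-0.988, -0.152, 0.031], [-0.152, 0.988, 0.004], [-0.032, -0.001, -0.999]]
force: [-11.8, -0.1, 32.9]
width: 0.561
```

```bash
python3 -c "
from h import *
s=ctrl.sense();print(s['tcp_pos'],s['force'],s['joint_velocities'].round(3))
if s['force'][2]>15: print(ctrl.job_done())"
```

```text
[0.59477749 0.06378718 0.13896978] [-11.81329144  -0.09898182  32.87846847] [ 0.     0.001 -0.    -0.    -0.    -0.001]
the job is handed in; nothing more can be done
None
```

The wedge is in the gap and tight, still gripped and pressed down. I handed the job in at about 30 s of the 72 s allowed; no verdict is reported.

**What I did:** I pulled the drawer out until it came up against its stop. I stood two packers over the stud, against the rail, then pushed the wedge down in front of them, sloping side towards the bar.

**What went wrong:**
- **Wedge caught on a packer:** On the first try the wedge came down on top of the second packer. The wrist force peaked at about 55 N, the wedge slid up about 36 mm in the grip, and that packer ended up leaning on the bar.
- **How I fixed it:** I put the wedge back in its pocket, gripped it again higher up, pushed the packer upright with the wedge's flat face, and inserted the wedge again.
- **Possible limit breach:** While it was jammed, the top of the wedge may have touched the gripper's body. I can't rule out that this passed the 40 N limit.

**Last checks:**
- **Press:** the arm was at rest with about 33 N pressing down and about 12 N towards the rail.
- **Wedge:** its tip was about 38 mm above the table, so about 22 mm into the gap, upright and centred on the stud.
- **Bar:** it had moved about 1.2 mm forward. I judged it fully forward because the wedge carried the press without sinking; its play was not measured directly.
- **Drawer and loose items:** the drawer was still out when I last looked, during the regrip. I never went near the weights or the spanner.

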